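# File the slide cases on end in the archive drawer

### The arm

A 7-joint arm with a two-finger parallel gripper is mounted at the origin on a cart in front of the work surface, level with it; the furniture and walls round the work are solid. World frame = base frame: x ahead of the robot, y to its left, z up, the work surface at z = 0. Lengths are in m, angles in rad, forces in N, time in s.
With the tool pointing down it reaches from about 0.425 to 1.025 m from the base axis. Payload 3.6 kg.
Tool frame: the origin (TCP) lies on the front face of the gripper's body, between the roots of the fingers; the fingertips stand 73 mm ahead of it and the grasp point (between the pads) lies 54 mm ahead of it (robot.tip_reach is the distance from the TCP to the fingertips, in m); z points along the fingers, y is the line along which they close (so a half turn about z gives the same grasp; the last joint's range is limited). The gripper opens to 85 mm and grips with 20 to 120 N. Pads are 22 mm wide; open, the fingers measure 114 mm over their backs; the gripper's body (76 mm by 85 mm) begins 54 mm behind the grasp point. The pads swing forward as they close: fully open they stand 13 mm farther back than shut.
Start: joints at [-1.22, 0.591, 0.048, 1.609, -0.033, 0.943, -0.034], TCP at [0.311, 0.655, 0.304] pointing down, gripper open.
Joint ranges: [-2.69, 2.69], [-0.47, 2.24], [-1.27, 1.36], [0.19, 2.51], [-1.53, 4.68], [0.08, 2.07], [-3.09, 3.09]. Speed limits (rad/s): [2.57, 2.57, 3.14, 3.14, 3.14, 3.14, 3.14].

### API

Orientations are given as a unit quaternion [w, x, y, z].
In Python, from station import readout, vision, order, robot gives the robot as it stands.
- The arm moves only by the tool drive_tool, never from a script. Its argument "moves" is a list of rows, each an object with "travel": the shift along the world's x, y, z scaled (see below), a list of three; "yaw": the turn about the world's z scaled (see below). A call has 1 to 10 rows; each row is the pose to reach, as a shift and turn from the pose commanded when the call began; what a row does not reach only later rows make up. The controller multiplies each number of a shift by 20 cm and each number of a turn by 90 degrees. A row lasts 1/12 s, in which the tool goes at most 41.7 mm and 7.16 degrees, less where a joint would pass 70% of its speed; a pose out of reach is approached as far as the arm can. A call with a number of a shift or a turn outside -1 to 1 is refused whole. A call with a gripper value outside its range is refused whole. "gripper" is the gripper command: -1 is fully open, 1 is shut, values between are in proportion, set as the call begins (left out, the last holds). The fingers move at their own pace and stop on an object; "squeeze" is the grip in N (left out, the last holds). Time passes only in rows, so rows that repeat a pose let the fingers close. It gives the time, the measured TCP pose, the force, the opening and the grip force at its end, in the units of the state.
- readout.state(): the state, without advancing time (a new reading comes with each control period).
- vision.grab_frame(name): name is "scene" or "top" or "wrist"; returns the picture (420x560x3 uint8, blue, green, red); there is no depth.
- vision.camera_info(name): a dict with "intrinsics" (3x3 intrinsics, pixels), "D" ([k1, k2, p1, p2, k3] as OpenCV has them; the pictures are not rectified), "cam_to_world" (4x4, takes a point from camera to world coordinates); the wrist camera has in their place "tool_from_camera" (4x4, takes a point from camera to tool coordinates, whose origin is the TCP and whose axes are the flange's). Camera axes: x right, y down, z forward; pixel columns grow to the right and rows downward; lengths in m; the calibration is good to about 2 mm. A picture is of the moment at which its call begins: read the wrist's pose just before it. camera_info takes no time and is no camera call.
- order.finish_job(): hands the job in; it is judged then, once.
Trained networks look in the newest picture that a camera, given by its name, has taken for a name from the list of things; names that differ only in an ending like _2 or _b are one class to them, and where a whole thing is asked for, a point or a joint stands for the part that bears it (a point fixed in the world has none). Each returns a list of dicts, best first, with "conf" (0 to 1); they miss things now and then, are a little off and sometimes report something else, mostly with a low value. They report only what shows in the picture. A call takes as long as a camera call.
- vision.look_for(camera, label): "rect" ([left, top, right, bottom] in pixels, round what is visible of it).
The state is a dict: "time_s": time; "q": joint angles; "joint_velocities": joint speeds; "effort": joint torques, N m; "tcp_pos": TCP position; "ee_rot": TCP orientation; "wrist_force": force on the tool from outside, world axes, zero at the start; "wrist_torque": the same for the moment, N m; "finger_gap": finger opening in m; "finger_force": force on a finger pad.
Only numpy, scipy, OpenCV 4.12 (cv2) and the standard library are available. Lean on these libraries where they do the work, as an engineer would, in place of code of your own. Each camera call takes 0.05 s, during which the arm holds its last target. There are 200 camera calls.

### The job

File the microscope-slide cases that lie on the bench: pull the archive drawer fully open, stand every case on its end in a free slot of its own, down on the slot's floor, as the one already filed at the rear stands (a held case can be turned upright within the fingers by pushing its end against the cabinet's top side edge), then push the drawer fully shut. Leave the pen, the marker and the vial where they are.

Things in the scene. Friction and masses are not known exactly. Their poses are not given: they have to be found in the camera images.
- side_edge (a point): Point on the top edge of the right-hand side wall of a grey steel drawer cabinet fixed on the bench (92 mm wide, 130 deep, 124 high), 20 mm behind its front face. x runs along this edge to the rear, y to the cabinet's left (inwards), z up. Below it is plain upright wall. Rigid: a case gripped across its width, its overhanging part pushed down on this edge, turns about the line between the fingers.
- handle (a point): Middle of the drawer's handle, a level steel bar 10 mm thick and 60 mm long (along y), 97 mm above the bench; 25 mm clear gap between the bar and the drawer's front panel (86 mm wide, top edge at 107 mm). Axes as the cabinet's: the drawer is pulled along -x.
- drawer (a joint): Drawer travel, m: 0 shut, 0.11 fully open (stop); slides along the cabinet's -x with about 1.5 N friction and stays where left. Its walls and ribs end 44 mm above the bench; things standing up to 104 mm above the slot floors pass under the cabinet's front.
- slot1 (a point): First slot, counted from the drawer's front: middle of its floor (10 mm above the bench), z up, x to the drawer's rear, y along the slot; moves with the drawer. Slots: 15 mm wide (x), 39 mm long (y), 24 mm apart, this centre 13.5 mm behind the inside of the front panel; ribs 9 mm with sloped tops. One case fits each, on end, broad faces to front and rear.
- slot2 (a point): Second slot, counted from the drawer's front: middle of its floor (10 mm above the bench), z up, x to the drawer's rear, y along the slot; moves with the drawer.
- slot3 (a point): Third slot, counted from the drawer's front: middle of its floor (10 mm above the bench), z up, x to the drawer's rear, y along the slot; moves with the drawer.
- slot4 (a point): Fourth (rearmost) slot, counted from the drawer's front: middle of its floor (10 mm above the bench), z up, x to the drawer's rear, y along the slot; moves with the drawer. It already holds a case.
- case1_mid (a point): Slide case 1: flat closed plastic case for microscope slides, 92 mm long, 32 mm wide, 10 mm thick, 35 g, with a paper label on one broad face. This point is its centre; its x axis runs along the 92 mm length, y along the 32 mm width, z along the 10 mm thickness. At the start it lies flat on the bench to the right of the cabinet. Two or three such cases are present.
- case2_mid (a point): Slide case 2: flat closed plastic case for microscope slides, 92 mm long, 32 mm wide, 10 mm thick, 35 g, with a paper label on one broad face. This point is its centre; its x axis runs along the 92 mm length, y along the 32 mm width, z along the 10 mm thickness. As case 1.
- case3_mid (a point): Slide case 3: flat closed plastic case for microscope slides, 92 mm long, 32 mm wide, 10 mm thick, 35 g, with a paper label on one broad face. This point is its centre; its x axis runs along the 92 mm length, y along the 32 mm width, z along the 10 mm thickness. As case 1.
- case_filed_mid (a point): The case already filed: flat closed plastic case for microscope slides, 92 mm long, 32 mm wide, 10 mm thick, 35 g, with a paper label on one broad face. This point is its centre; its x axis runs along the 92 mm length, y along the 32 mm width, z along the 10 mm thickness. It stands loose on its end in the fourth slot and must still stand there at the end.
- pen: Red pen, 10 x 100 x 10 mm, lying near the bench's front edge, on the left. A bystander; origin on its underside.
- marker: Marker with a dark cap, 17 mm thick, 98 mm long, lying beside the pen. A bystander; origin on its underside.
- vial: Small crimped amber vial, 36 mm across, 75 mm high, standing behind the cases. A bystander; origin at the centre of its foot.

How it is judged:
On the way, in this order (a step that is already met when the one before it is completed fails the run):
1. the drawer is pulled fully open (value of joint drawer above 0.095 m), for 0.2 s.
2. with the drawer open, every case stands on its end on the floor of a slot of its own (x of case1_mid in the frame of slot1 between -0.012 and 0.084 m and y of case1_mid in the frame of slot1 between -0.01 and 0.01 m and z of case1_mid in the frame of slot1 between 0.04 and 0.052 m and angle between the x axis of each of case1_mid, case2_mid, case3_mid, case_filed_mid and the z axis of slot1, either way round below 0.3 rad and x of case2_mid in the frame of slot1 between -0.012 and 0.084 m and y of case2_mid in the frame of slot1 between -0.01 and 0.01 m and z of case2_mid in the frame of slot1 between 0.04 and 0.052 m and x of case3_mid in the frame of slot1 between -0.012 and 0.084 m and y of case3_mid in the frame of slot1 between -0.01 and 0.01 m and z of case3_mid in the frame of slot1 between 0.04 and 0.052 m and x of case_filed_mid in the frame of slot1 between -0.012 and 0.084 m and y of case_filed_mid in the frame of slot1 between -0.01 and 0.01 m and z of case_filed_mid in the frame of slot1 between 0.04 and 0.052 m and horizontal distance between case1_mid and case2_mid above 0.014 m and horizontal distance between each of case1_mid, case2_mid and case3_mid above 0.014 m and horizontal distance between each of case1_mid, case2_mid, case3_mid and case_filed_mid above 0.014 m and value of joint drawer above 0.08 m), for 0.3 s.
At the end, for the whole second after the job is handed in: Every case stands on its end (within 0.3 rad of upright) on the floor of a drawer slot of its own (centre 40 to 52 mm above the slot floor), the one filed before among them, and the drawer is shut to within 6 mm (x of case1_mid in the frame of slot1 between -0.012 and 0.084 m and y of case1_mid in the frame of slot1 between -0.01 and 0.01 m and z of case1_mid in the frame of slot1 between 0.04 and 0.052 m and angle between the x axis of each of case1_mid, case2_mid, case3_mid, case_filed_mid and the z axis of slot1, either way round below 0.3 rad and x of case2_mid in the frame of slot1 between -0.012 and 0.084 m and y of case2_mid in the frame of slot1 between -0.01 and 0.01 m and z of case2_mid in the frame of slot1 between 0.04 and 0.052 m and x of case3_mid in the frame of slot1 between -0.012 and 0.084 m and y of case3_mid in the frame of slot1 between -0.01 and 0.01 m and z of case3_mid in the frame of slot1 between 0.04 and 0.052 m and x of case_filed_mid in the frame of slot1 between -0.012 and 0.084 m and y of case_filed_mid in the frame of slot1 between -0.01 and 0.01 m and z of case_filed_mid in the frame of slot1 between 0.04 and 0.052 m and horizontal distance between case1_mid and case2_mid above 0.014 m and horizontal distance between each of case1_mid, case2_mid and case3_mid above 0.014 m and horizontal distance between each of case1_mid, case2_mid, case3_mid and case_filed_mid above 0.014 m and value of joint drawer below 0.006 m and velocity of joint drawer below 0.01 m/s); the robot touches nothing.
It fails at once if the pen is moved more than 3 cm (distance of pen from where it was at the start of the episode above 0.03 m).
It fails at once if the marker is moved more than 3 cm (distance of marker from where it was at the start of the episode above 0.03 m).
It fails at once if the vial is moved more than 3 cm (distance of vial from where it was at the start of the episode above 0.03 m).
Of case1, case2, case3 only 2 to 3 are there at a start; the rules pass over those that are not, and their reading is None.
At some moment in a run one of case1, case2, case3 may be knocked a few centimetres aside while the robot is not near it.
Once in a run the grip may slacken for a moment while it holds something.
It also fails if it takes over 210 s, if anything falls off the work surface, if the arm or the gripper's body presses on something with over 40 N, if the wrist force passes 120 N, or if a joint passes its speed limit or range.

## Working session

There is one attempt and no reset: what is moved stays moved. The work goes in short steps, Python scripts to look and compute and a tool call to move; the robot and the scene stay as the last step left them, time stands still between calls to the robot, and variables do not carry over. Pictures are saved under pics/ and viewed, at most 14 in all, crops included, and the job is handed in when it is done.

Besides the shell and the picture viewer there is one more tool, called after "Call:" as name(argument=value, ...), one argument or row to a line, values as JSON. drive_tool: Moves the arm, as the interface text tells. Its arguments: {"type":"object","properties":{"moves":{"type":"array"},"gripper":{"type":"number"},"squeeze":{"type":"number"}},"required":["moves"]}

```bash
mkdir -p pics; ls; cat > h.py <<'E'
import numpy as np, cv2
from station import readout, vision, order, robot
def info(n):
    c=vision.camera_info(n); K=np.array(c["intrinsics"],float); D=np.array(c["D"],float)
    return c,K,D
def R(q):
    w,x,y,z=q
    from scipy.spatial.transform import Rotation as Ro
    return Ro.from_quat([x,y,z,w]).as_matrix()
def c2w(n,st=None):
    c,K,D=info(n)
    if n!="wrist": return np.array(c["cam_to_world"])
    st=st or readout.state(); T=np.eye(4); T[:3,:3]=R(st["ee_rot"]); T[:3,3]=st["tcp_pos"]
    return T@np.array(c["tool_from_camera"])
def px2w(n,uv,z,st=None):
    c,K,D=info(n); T=c2w(n,st)
    p=cv2.undistortPoints(np.array(uv,float).reshape(-1,1,2),K,D).reshape(-1,2)
    r=np.c_[p,np.ones(len(p))]@T[:3,:3].T
    return T[:3,3]+r*((z-T[2,3])/r[:,2])[:,None]
def w2px(n,P,st=None):
    c,K,D=info(n); M=np.linalg.inv(c2w(n,st))
    return cv2.projectPoints(np.array(P,float).reshape(-1,3),cv2.Rodrigues(M[:3,:3])[0],M[:3,3],K,D)[0].reshape(-1,2)
E
python3 - <<'E'
from h import *
s=readout.state(); print(s["tcp_pos"],s["ee_rot"],s["finger_gap"],s["wrist_force"],robot.tip_reach)
for n in ("scene","top"):
    im=vision.grab_frame(n); cv2.imwrite(f"pics/{n}0.png",im); print(n,c2w(n).round(3).tolist())
    for l in ("case1_mid","handle","drawer","side_edge","slot1","vial","pen","marker","case_filed_mid"):
        try: print(l,[(d["rect"],round(d["conf"],2)) for d in vision.look_for(n,l)])
        except Exception as e: print(l,e)
E
```

```text
pics
[0.31098585 0.65417305 0.30272582] [-1.87747299e-04  2.20036867e-01  9.75490907e-01 -1.10979369e-03] 0.08532545946389604 [0.28981355 0.5529922  0.4646594 ] 0.0726
scene [[-0.465, -0.62, 0.631, 0.065], [-0.885, 0.324, -0.334, 0.39], [0.003, -0.714, -0.7, 0.697], [0.0, 0.0, 0.0, 1.0]]
case1_mid [([289.0, 212.8, 323.2, 244.0], 0.73)]
handle [([227.5, 216.7, 279.8, 268.9], 0.7)]
drawer [([230.3, 215.9, 276.7, 266.6], 0.95)]
side_edge []
slot1 [([227.8, 215.0, 273.7, 268.9], 0.75)]
vial [([288.1, 154.5, 304.3, 185.8], 0.65)]
pen [([255.4, 328.3, 306.5, 356.8], 0.57)]
marker [([266.3, 338.8, 318.3, 368.6], 0.76)]
case_filed_mid []
top [[0.007, -0.987, 0.16, 0.424], [-1.0, -0.003, 0.02, 0.104], [-0.019, -0.16, -0.987, 1.055], [0.0, 0.0, 0.0, 1.0]]
case1_mid [([287.6, 180.7, 330.9, 206.6], 0.94)]
handle [([216.6, 191.0, 264.1, 216.8], 0.86)]
drawer [([217.9, 190.9, 263.2, 218.8], 0.81)]
side_edge [([217.6, 123.4, 265.5, 216.3], 0.97), ([218.0, 191.1, 265.8, 215.8], 0.4)]
slot1 [([217.2, 191.9, 262.6, 214.8], 0.74)]
vial [([322.1, 109.4, 337.4, 132.2], 0.92)]
pen [([201.8, 291.9, 250.6, 298.4], 0.8)]
marker [([202.7, 305.8, 251.5, 314.6], 0.6), ([218.5, 192.2, 263.0, 220.5], 0.38), ([322.3, 110.5, 339.7, 130.4], 0.38)]
case_filed_mid [([203.6, 307.5, 252.1, 314.4], 0.42)]
```

```bash
python3 -c "
import cv2,numpy as np
t=cv2.imread('pics/top0.png')[90:330,180:400]; t=cv2.resize(t,None,fx=2.4,fy=2.4,interpolation=cv2.INTER_CUBIC)
s=cv2.imread('pics/scene0.png')[130:380,200:400]; s=cv2.resize(s,None,fx=1.3,fy=2.4*240/250*1.0*0+1.3,interpolation=cv2.INTER_CUBIC)
o=np.zeros((max(t.shape[0],s.shape[0]),t.shape[1]+s.shape[1],3),np.uint8);o[:t.shape[0],:t.shape[1]]=t;o[:s.shape[0],t.shape[1]:]=s
cv2.imwrite('pics/a.png',o[:, :800]);print(o.shape)"
```

```text
(576, 788, 3)
```

View pics/a.png

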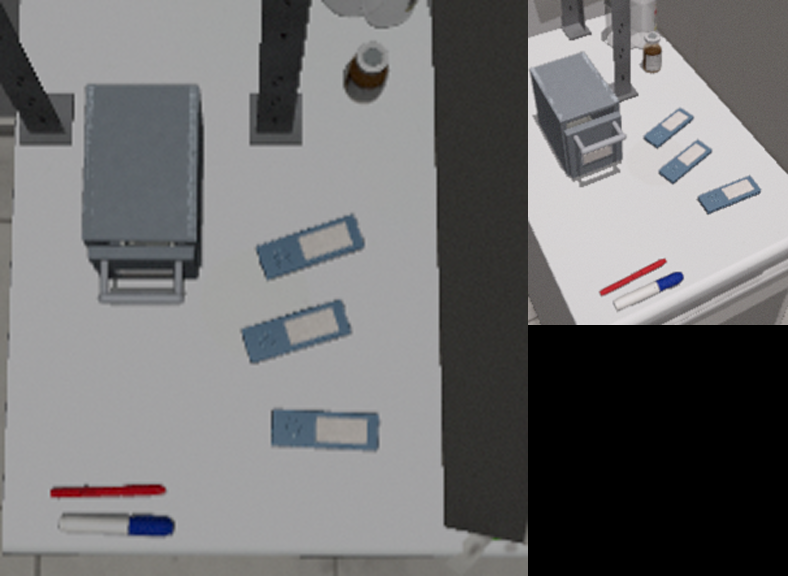

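The top view shows three blue cases at crop pixels (310,245), (297,330) and (325,430). The cabinet is around (142,165) with its handle at (142,290). There are posts behind on both sides at (38,120) and (275,120), and a wall to the right. Next I'll compute positions.

```bash
cat >> h.py <<'E'
def cases(n="top",im=None,z=0.010,st=None,amin=250,roi=None):
    if im is None: st=st or readout.state(); im=vision.grab_frame(n)
    im=im.astype(int); b,g,r=im[...,0],im[...,1],im[...,2]
    m=((b-r>25)&(b-r<95)&(b>60)).astype(np.uint8)
    if roi: mm=np.zeros_like(m); x0,y0,x1,y1=roi; mm[y0:y1,x0:x1]=m[y0:y1,x0:x1]; m=mm
    m=cv2.morphologyEx(m,cv2.MORPH_CLOSE,np.ones((3,3)))
    out=[]
    for c in cv2.findContours(m,cv2.RETR_EXTERNAL,cv2.CHAIN_APPROX_NONE)[0]:
        if cv2.contourArea(c)<amin: continue
        P=px2w(n,c.reshape(-1,2),z,st)[:,:2]
        (cx,cy),(w,h),a=cv2.minAreaRect((P*1000).astype(np.float32))
        if w<h: w,h,a=h,w,a+90
        out.append((round(cx/1000,4),round(cy/1000,4),round(w,1),round(h,1),round((a+90)%180-90,1)))
    return out
E
python3 - <<'E'
from h import *
im=cv2.imread("pics/top0.png")
for c in cases(im=im): print(c)
f=lambda x,y:(x/2.4+180,y/2.4+90)
print("cab top corners",px2w("top",[f(87,85),f(199,85),f(199,241),f(84,241)],.124).round(3)[:,:2].tolist())
print("handle bar ends",px2w("top",[f(100,297),f(184,297)],.099).round(3)[:,:2].tolist())
print("handle bar center y rows",px2w("top",[f(142,290),f(142,303)],.099).round(3)[:,:2].tolist())
print("posts",px2w("top",[f(250,92),f(300,145),f(20,95),f(72,143)],0.0).round(3)[:,:2].tolist())
print("wall",px2w("top",[f(440,300),f(445,500)],0.0).round(3)[:,:2].tolist())
print("vial",px2w("top",[f(366,85)],0.0).round(3)[:,:2].tolist())
E
```

```text
(0.4707, 0.0313, 91.2, 30.3, 87.9)
(0.5563, 0.0559, 90.9, 30.6, -72.7)
(0.6317, 0.0432, 91.4, 30.8, -71.1)
cab top corners [[0.742, 0.229], [0.742, 0.138], [0.613, 0.137], [0.613, 0.228]]
handle bar ends [[0.572, 0.217], [0.572, 0.149]]
handle bar center y rows [[0.577, 0.184], [0.567, 0.183]]
posts [[0.777, 0.096], [0.727, 0.05], [0.775, 0.307], [0.729, 0.258]]
wall [[0.585, -0.073], [0.41, -0.074]]
vial [[0.784, -0.01]]
```

Call:
drive_tool(
  moves=[
    {"travel": [0.1, -0.2, 0], "yaw": -0.07},
    {"travel": [0.2, -0.4, 0], "yaw": -0.14},
    {"travel": [0.3, -0.6, 0], "yaw": -0.21},
    {"travel": [0.4, -0.8, 0], "yaw": -0.28},
    {"travel": [0.5, -1, 0], "yaw": -0.35},
    {"travel": [0.5, -1, 0], "yaw": -0.41},
    {"travel": [0.5, -1, 0], "yaw": -0.48},
  ],
  gripper=0.3,
  squeeze=40,
)

```text
time_s: 1.58
tcp_pos: [0.4152, 0.4483, 0.3045]
ee_rot: [0.002, 0.57, 0.822, -0.001]
wrist_force: [-0.1, 0.0, 0.3]
finger_gap: 0.0297
finger_force: 0.0
```

Call:
drive_tool(
  moves=[
    {"travel": [0.1, -0.2, 0], "yaw": -0.07},
    {"travel": [0.2, -0.4, 0], "yaw": -0.14},
    {"travel": [0.3, -0.6, 0], "yaw": -0.2},
    {"travel": [0.4, -0.8, 0], "yaw": -0.238},
    {"travel": [0.5, -1, 0], "yaw": -0.238},
    {"travel": [0.5, -1, 0], "yaw": -0.238},
    {"travel": [0.5, -1, 0], "yaw": -0.238},
  ],
)

```text
time_s: 2.17
tcp_pos: [0.5139, 0.2487, 0.3046]
ee_rot: [0.002, 0.711, 0.703, 0.0]
wrist_force: [0.5, -0.6, -0.6]
finger_gap: 0.0294
finger_force: 0.0
```

```bash
python3 - <<'E'
from h import *
s=readout.state(); print(s["tcp_pos"],R(s["ee_rot"])[:,1].round(3),s["q"],s["finger_gap"],s["time_s"])
print(np.array(vision.camera_info("wrist")["tool_from_camera"]).round(3).tolist())
im=vision.grab_frame("wrist"); cv2.imwrite("pics/w1.png",im)
print([(d["rect"],d["conf"]) for d in vision.look_for("wrist","handle")])
E
```

```text
[0.51390358 0.24869305 0.3046242 ] [ 1.    -0.01   0.002] [-0.81926095  0.41874377  0.38756182  1.9736283  -0.21427017  0.78760961
 -0.320598  ] 0.02937169163696503 2.1667
[[0.0, -0.945, -0.327, 0.084], [1.0, -0.0, 0.0, -0.0], [-0.0, -0.327, 0.945, -0.071], [0.0, 0.0, 0.0, 1.0]]
[([340.1, 193.4, 404.8, 315.8], 0.79), ([152.0, 164.6, 179.7, 254.6], 0.5)]
```

View pics/w1.png

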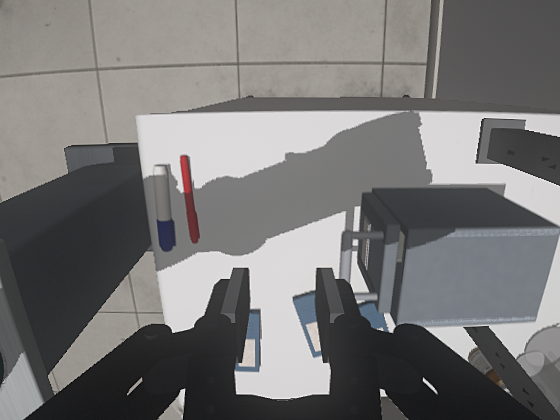

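The wrist view shows the handle bar at column ~346, rows 232–306, with the cabinet to its right.

```bash
python3 - <<'E'
from h import *
im=cv2.imread("pics/w1.png")
print(im[270,330:410].mean(1).astype(int).tolist())
print(px2w("wrist",[(346,235),(346,270),(346,303)],.097).round(4).tolist())
print("cab front edge top",px2w("wrist",[(402,228),(392,325)],.124).round(4).tolist())
print("right edge",px2w("wrist",[(412,321),(537,321)],.124).round(4).tolist())
E
```

```text
[83, 74, 119, 205, 223, 217, 216, 218, 222, 154, 115, 135, 149, 158, 164, 164, 163, 160, 150, 126, 126, 204, 218, 215, 214, 214, 214, 215, 220, 237, 95, 59, 68, 70, 58, 57, 70, 80, 67, 67, 66, 67, 67, 67, 66, 66, 67, 66, 65, 66, 64, 67, 94, 120, 127, 131, 130, 129, 129, 129, 128, 128, 128, 130, 123, 79, 60, 61, 61, 62, 61, 66, 55, 79, 119, 125, 130, 131, 130, 130]
[[0.5652, 0.2214, 0.097], [0.5672, 0.1881, 0.097], [0.5693, 0.1542, 0.097]]
cab front edge top [[0.6028, 0.2382, 0.124], [0.6047, 0.1493, 0.124]]
right edge [[0.6216, 0.153, 0.124], [0.7391, 0.1476, 0.124]]
```

Call:
drive_tool(
  moves=[
    {"travel": [0.14, -0.16, -0.15], "yaw": 0.005},
    {"travel": [0.28, -0.32, -0.35], "yaw": 0.006},
    {"travel": [0.28, -0.32, -0.52], "yaw": 0.006},
    {"travel": [0.28, -0.32, -0.52], "yaw": 0.006},
    {"travel": [0.28, -0.32, -0.52], "yaw": 0.006},
  ],
  gripper=0.5,
)

```text
time_s: 2.68
tcp_pos: [0.5653, 0.1909, 0.1963]
ee_rot: [-0.002, 0.704, 0.71, -0.003]
wrist_force: [-0.3, 0.0, 0.3]
finger_gap: 0.0213
finger_force: 0.0
```

```bash
python3 - <<'E'
from h import *
s=readout.state(); print(s["tcp_pos"],R(s["ee_rot"])[:,1].round(3),s["finger_gap"],s["time_s"])
im=vision.grab_frame("wrist"); cv2.imwrite("pics/w2.png",im)
E
```

```text
[0.56529401 0.1909345  0.19632307] [ 1.     0.009 -0.007] 0.02125013984589661 2.6833
```

View pics/w2.png

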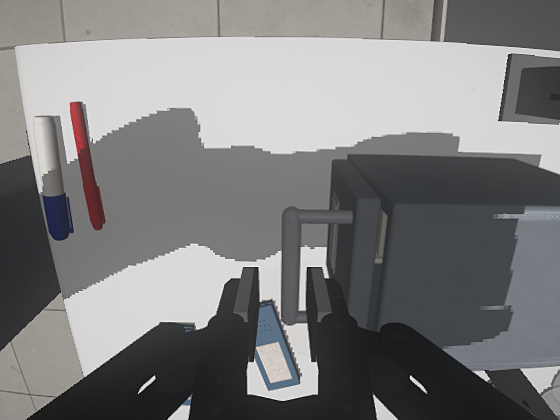

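The bar is at columns 282–301, and the fingertips straddle about column 282.

```bash
python3 - <<'E'
from h import *
s=readout.state(); print(s["tcp_pos"])
print(px2w("wrist",[(291,212),(291,265),(291,318)],.097).round(4).tolist())
print("panel/cab",px2w("wrist",[(353,160),(360,330)],.107).round(4).tolist(), px2w("wrist",[(378,158),(385,205)],.124).round(4).tolist(),px2w("wrist",[(380,360),(530,360)],.124).round(4).tolist())
E
```

```text
[0.56585009 0.19231985 0.19836532]
[[0.5695, 0.2165, 0.097], [0.57, 0.1863, 0.097], [0.5707, 0.1522, 0.097]]
panel/cab [[0.5972, 0.2455, 0.107], [0.6085, 0.1516, 0.107]] [[0.6041, 0.2498, 0.124], [0.6091, 0.2295, 0.124]] [[0.6162, 0.1456, 0.124], [0.7009, 0.142, 0.124]]
```

Call:
drive_tool(
  moves=[
    {"travel": [0, 0, 0], "yaw": 0},
    {"travel": [0, 0, 0], "yaw": 0},
  ],
)

```text
time_s: 2.9
tcp_pos: [0.5674, 0.1934, 0.2016]
ee_rot: [-0.0, 0.703, 0.711, 0.002]
wrist_force: [0.9, 0.5, 0.8]
finger_gap: 0.0214
finger_force: 0.0
```

Call:
drive_tool(
  moves=[
    {"travel": [0.015, -0.03, 0], "yaw": 0},
    {"travel": [0.015, -0.03, -0.08], "yaw": 0},
    {"travel": [0.015, -0.03, -0.15], "yaw": 0},
    {"travel": [0.015, -0.03, -0.215], "yaw": 0},
    {"travel": [0.015, -0.03, -0.215], "yaw": 0},
  ],
)

```text
time_s: 3.32
tcp_pos: [0.5692, 0.185, 0.1556]
ee_rot: [-0.001, 0.704, 0.71, -0.001]
wrist_force: [-0.7, 0.2, 0.3]
finger_gap: 0.021
finger_force: 0.0
```

Call:
drive_tool(
  moves=[
    {"travel": [0, 0, 0], "yaw": 0},
    {"travel": [0, 0, 0], "yaw": 0},
    {"travel": [0, 0, 0], "yaw": 0},
    {"travel": [0, 0, 0], "yaw": 0},
  ],
  gripper=1,
)

```text
time_s: 3.65
tcp_pos: [0.5692, 0.1849, 0.157]
ee_rot: [-0.001, 0.704, 0.71, -0.001]
wrist_force: [-3.5, 0.3, -2.4]
finger_gap: 0.008
finger_force: 39.1
```

Call:
drive_tool(
  moves=[
    {"travel": [-0.04, 0, 0], "yaw": 0},
    {"travel": [-0.1, 0, 0], "yaw": 0},
    {"travel": [-0.16, 0, 0], "yaw": 0},
    {"travel": [-0.22, 0, 0], "yaw": 0},
    {"travel": [-0.28, 0, 0], "yaw": 0},
    {"travel": [-0.34, 0, 0], "yaw": 0},
    {"travel": [-0.4, 0, 0], "yaw": 0},
    {"travel": [-0.46, 0, 0], "yaw": 0},
    {"travel": [-0.51, 0, 0], "yaw": 0},
    {"travel": [-0.54, 0, 0], "yaw": 0},
  ],
)

```text
time_s: 4.48
tcp_pos: [0.4605, 0.1852, 0.157]
ee_rot: [-0.001, 0.704, 0.71, -0.0]
wrist_force: [1.5, 1.8, -9.8]
finger_gap: 0.0083
finger_force: 39.4
```

Call:
drive_tool(
  moves=[
    {"travel": [0, 0, 0], "yaw": 0},
    {"travel": [-0.01, 0, 0], "yaw": 0},
    {"travel": [-0.02, 0, 0], "yaw": 0},
    {"travel": [-0.02, 0, 0], "yaw": 0},
  ],
)

```text
time_s: 4.82
tcp_pos: [0.4589, 0.1852, 0.157]
ee_rot: [0.0, 0.704, 0.71, 0.001]
wrist_force: [0.4, 2.9, -8.0]
finger_gap: 0.008
finger_force: 39.5
```

```bash
python3 - <<'E'
from h import *
s=readout.state(); print(s["tcp_pos"],s["wrist_force"],s["time_s"])
E
```

```text
[0.45885911 0.18515792 0.15695498] [ 0.40713947  2.88649979 -8.01030162] 4.8167
```

Call:
drive_tool(
  moves=[
    {"travel": [0, 0, 0], "yaw": 0},
    {"travel": [0, 0, 0], "yaw": 0},
    {"travel": [0, 0, 0.1], "yaw": 0},
    {"travel": [0, 0, 0.3], "yaw": 0},
    {"travel": [0, 0, 0.5], "yaw": 0},
    {"travel": [0, -0.2, 0.6], "yaw": 0},
    {"travel": [0.03, -0.4, 0.6], "yaw": 0},
    {"travel": [0.06, -0.6, 0.6], "yaw": 0},
    {"travel": [0.06, -0.77, 0.6], "yaw": 0},
    {"travel": [0.06, -0.77, 0.6], "yaw": 0},
  ],
  gripper=0.5,
)

```text
time_s: 5.65
tcp_pos: [0.4699, 0.022, 0.2782]
ee_rot: [0.002, 0.709, 0.706, -0.001]
wrist_force: [0.2, 0.3, -0.1]
finger_gap: 0.0212
finger_force: 0.0
```

Call:
drive_tool(
  moves=[
    {"travel": [0, 0, 0], "yaw": 0},
    {"travel": [0, 0, 0], "yaw": 0},
    {"travel": [0, 0, 0], "yaw": 0},
  ],
  gripper=-0.4,
)

```text
time_s: 5.9
tcp_pos: [0.4703, 0.0318, 0.277]
ee_rot: [-0.0, 0.703, 0.711, 0.0]
wrist_force: [0.1, -0.2, -0.1]
finger_gap: 0.0569
finger_force: 0.0
```

```bash
python3 - <<'E'
from h import *
s=readout.state(); print(s["tcp_pos"],R(s["ee_rot"])[:,1].round(3),s["finger_gap"],s["q"])
im=vision.grab_frame("wrist"); t=vision.grab_frame("top"); sc=vision.grab_frame("scene")
cv2.imwrite("pics/w3.png",im);cv2.imwrite("pics/t3.png",t);cv2.imwrite("pics/s3.png",sc)
for c in cases(im=t): print(c)
o=np.zeros((600,800,3),np.uint8); o[:300,:400]=cv2.resize(im,(400,300)); o[:,400:]=cv2.resize(t[100:280,180:300],(400,600),interpolation=cv2.INTER_CUBIC)
o[300:,:400]=cv2.resize(sc[150:330,210:450],(400,300)); cv2.imwrite("pics/b.png",o)
E
```

```text
[0.47029008 0.03178645 0.27695712] [ 1.    0.01 -0.  ] 0.05691579990949993 [-0.49531159  0.33854694  0.41973986  2.20444792 -0.22967134  0.63881808
  0.09913258]
(0.4897, -0.1176, 82.6, 27.1, -1.6)
(0.5075, 0.0254, 106.3, 38.6, -5.0)
(0.5639, -0.0454, 89.8, 24.5, 84.5)
(0.6324, 0.0432, 91.8, 31.0, -72.2)
```

View pics/b.png

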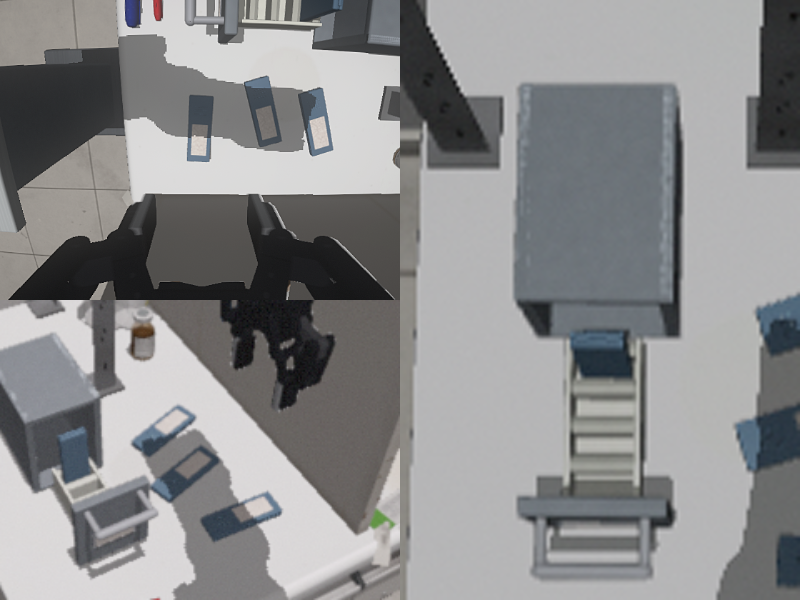

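Drawer open, filed case standing at crop (602,352), and three cases on the bench. I'll measure the cases with the wrist view and the slots with the top view.

```bash
python3 - <<'E'
from h import *
im=cv2.imread("pics/w3.png")
def seg(im,roi):
    hsv=cv2.cvtColor(im,cv2.COLOR_BGR2HSV); return hsv
print([(d["rect"],round(d["conf"],2)) for d in vision.look_for("wrist","case1_mid")])
hsv=cv2.cvtColor(im,cv2.COLOR_BGR2HSV)
m=((hsv[...,0]>95)&(hsv[...,0]<115)&(hsv[...,1]>80)).astype(np.uint8); m[:100]=0;m[250:]=0
m=cv2.morphologyEx(m,cv2.MORPH_CLOSE,np.ones((5,5)))
for c in cv2.findContours(m,cv2.RETR_EXTERNAL,cv2.CHAIN_APPROX_NONE)[0]:
    if cv2.contourArea(c)<400: continue
    P=px2w("wrist",c.reshape(-1,2),.010)[:,:2]
    print(cv2.boundingRect(c),cv2.minAreaRect((P*1000).astype(np.float32)))
f=lambda x,y:((x-400)/10*3+180,y/10*3+100)
print("filed top",px2w("top",[f(573,345),f(631,345),f(602,333),f(602,352)],.102).round(4)[:,:2].tolist())
print("bar",px2w("top",[f(538,572),f(650,572)],.097).round(4)[:,:2].tolist())
print("panel top",px2w("top",[f(518,505),f(671,505),f(595,496),f(595,516)],.107).round(4)[:,:2].tolist())
print("ribs z44",px2w("top",[f(570,400),f(640,400),f(605,390),f(605,426),f(605,462),f(605,498)],.044).round(4)[:,:2].tolist())
t=cv2.imread("pics/t3.png").mean(2).astype(int); x0=int(f(605,0)[0]); print(x0,t[205:262,x0].tolist()); print(t[228,225:262].tolist())
E
```

```text
[([417.2, 125.8, 466.0, 223.2], 0.66), ([257.3, 0.0, 560.0, 80.7], 0.52), ([213.1, 0.9, 229.3, 29.2], 0.24), ([550.8, 207.9, 557.6, 235.2], 0.18)]
filed top [[0.5914, 0.1977], [0.5915, 0.1639], [0.5985, 0.1809], [0.5873, 0.1807]]
bar [[0.4602, 0.2158], [0.4606, 0.1515]]
panel top [[0.4977, 0.2269], [0.4982, 0.1395], [0.5031, 0.1829], [0.4917, 0.1828]]
ribs z44 [[0.5672, 0.2046], [0.5674, 0.1615], [0.5735, 0.1831], [0.5512, 0.1828], [0.5291, 0.1824], [0.5071, 0.1821]]
241 [48, 47, 45, 47, 47, 45, 44, 47, 90, 128, 142, 158, 147, 112, 102, 151, 178, 179, 179, 161, 116, 135, 148, 158, 140, 95, 145, 179, 180, 181, 162, 111, 124, 136, 153, 152, 125, 136, 161, 104, 104, 105, 103, 94, 94, 117, 116, 118, 118, 105, 58, 79, 118, 156, 182, 163, 107]
[182, 180, 182, 181, 171, 179, 122, 157, 158, 157, 159, 159, 159, 159, 159, 158, 158, 158, 157, 159, 158, 159, 160, 160, 158, 154, 176, 55, 106, 181, 182, 181, 182, 181, 182, 181, 182]
```

```bash
cat >> h.py <<'E'
def wcases(im,st,z=.010,roi=(0,100,560,255),out=None):
    im=im.astype(int); x0,y0,x1,y1=roi
    b,r=im[...,0],im[...,2]
    m=(b>1.35*r+6).astype(np.uint8); k=np.zeros_like(m); k[y0:y1,x0:x1]=m[y0:y1,x0:x1]
    k=cv2.morphologyEx(k,cv2.MORPH_OPEN,np.ones((3,3))); res=[]
    k=cv2.morphologyEx(k,cv2.MORPH_CLOSE,np.ones((3,3)))
    for c in cv2.findContours(k,cv2.RETR_EXTERNAL,cv2.CHAIN_APPROX_NONE)[0]:
        if cv2.contourArea(c)<700: continue
        P=px2w("wrist",c.reshape(-1,2),z,st)[:,:2]
        (cx,cy),(w,h),a=cv2.minAreaRect((P*1000).astype(np.float32))
        if w<h: w,h,a=h,w,a+90
        res.append([round(v,1) for v in (cx,cy,w,h,a%180)])
    return res
E
python3 - <<'E'
from h import *
s=readout.state(); im=vision.grab_frame("wrist")
print(s["tcp_pos"],wcases(im,s))
print(im[150,275:285].tolist())
print(px2w("top",[(241,215.5),(241,227.7),(241,239)],.044).round(4).tolist())
E
```

```text
[0.47027372 0.03196689 0.27677469] []
[[79, 71, 63], [81, 72, 64], [81, 72, 64], [78, 70, 62], [77, 69, 61], [79, 71, 63], [80, 71, 63], [80, 71, 63], [79, 71, 62], [82, 73, 64]]
[[0.5766, 0.1842, 0.044], [0.5514, 0.1838, 0.044], [0.5283, 0.1834, 0.044]]
```

```bash
python3 - <<'E'
from h import *
im=cv2.imread("pics/w3.png"); s=readout.state()
for y in (130,150,180,200): print(y,im[y,280].tolist(),im[y,250].tolist(),im[y,240].tolist())
import re
src=open("h.py").read().replace("b>1.35*r+6","b>1.15*r+4"); open("h.py","w").write(src)
E
python3 - <<'E'
from h import *
im=cv2.imread("pics/w3.png"); s=readout.state()
print(wcases(im,s))
E
```

```text
130 [121, 122, 122] [122, 121, 122] [121, 121, 122]
150 [79, 71, 62] [121, 122, 121] [122, 122, 122]
180 [115, 118, 122] [124, 124, 125] [125, 125, 125]
200 [202, 209, 216] [217, 218, 218] [217, 218, 218]
[[467.3, 29.8, 92.1, 31.2, 87.5], [628.7, 41.8, 92.8, 32.1, 107.9], [552.8, 54.6, 92.0, 31.5, 106.8]]
```

Call:
drive_tool(
  moves=[
    {"travel": [-0.01, -0.01, -0.2], "yaw": -0.03},
    {"travel": [-0.01, -0.01, -0.4], "yaw": -0.03},
    {"travel": [-0.01, -0.01, -0.6], "yaw": -0.03},
    {"travel": [-0.01, -0.01, -0.75], "yaw": -0.03},
    {"travel": [-0.01, -0.01, -0.88], "yaw": -0.03},
    {"travel": [-0.01, -0.01, -0.94], "yaw": -0.03},
    {"travel": [-0.01, -0.01, -0.98], "yaw": -0.03},
    {"travel": [-0.01, -0.01, -1.0], "yaw": -0.03},
    {"travel": [-0.01, -0.01, -1.0], "yaw": -0.03},
  ],
)

```text
time_s: 6.9
tcp_pos: [0.4684, 0.029, 0.0765]
ee_rot: [-0.0, 0.72, 0.694, -0.0]
wrist_force: [0.1, 0.2, 0.9]
finger_gap: 0.0597
finger_force: 0.0
```

Call:
drive_tool(
  moves=[
    {"travel": [0, 0, -0.01], "yaw": 0},
    {"travel": [0, 0, -0.01], "yaw": 0},
    {"travel": [0, 0, -0.01], "yaw": 0},
    {"travel": [0, 0, -0.01], "yaw": 0},
    {"travel": [0, 0, -0.01], "yaw": 0},
  ],
  gripper=1,
  squeeze=40,
)

```text
time_s: 7.32
tcp_pos: [0.4688, 0.0289, 0.0759]
ee_rot: [0.001, 0.721, 0.693, 0.001]
wrist_force: [-0.5, 0.5, 7.2]
finger_gap: 0.0308
finger_force: 40.3
```

Call:
drive_tool(
  moves=[
    {"travel": [0, 0, 0.1], "yaw": 0},
    {"travel": [0, 0, 0.25], "yaw": 0.024},
    {"travel": [0.05, 0, 0.42], "yaw": 0.024},
    {"travel": [0.2, 0.05, 0.6], "yaw": 0.024},
    {"travel": [0.36, 0.15, 0.72], "yaw": 0.024},
    {"travel": [0.52, 0.25, 0.72], "yaw": 0.024},
    {"travel": [0.68, 0.35, 0.72], "yaw": 0.024},
    {"travel": [0.82, 0.41, 0.72], "yaw": 0.024},
    {"travel": [0.88, 0.41, 0.72], "yaw": 0.024},
    {"travel": [0.88, 0.41, 0.72], "yaw": 0.024},
  ],
)

```text
time_s: 8.15
tcp_pos: [0.6474, 0.1127, 0.2194]
ee_rot: [0.001, 0.706, 0.708, 0.002]
wrist_force: [-0.8, -0.9, -1.0]
finger_gap: 0.0307
finger_force: 39.9
```

Call:
drive_tool(
  moves=[
    {"travel": [0, 0, 0], "yaw": 0},
    {"travel": [0, 0, 0], "yaw": 0},
    {"travel": [0, 0, 0], "yaw": 0},
  ],
)

```text
time_s: 8.4
tcp_pos: [0.6425, 0.1098, 0.2187]
ee_rot: [-0.001, 0.708, 0.706, -0.001]
wrist_force: [0.3, -0.4, 0.0]
finger_gap: 0.0307
finger_force: 39.9
```

```bash
python3 - <<'E'
from h import *
s=readout.state(); print(s["tcp_pos"],R(s["ee_rot"])[:,1].round(3),s["finger_gap"],s["finger_force"],s["time_s"])
im=vision.grab_frame("wrist"); t=vision.grab_frame("top"); sc=vision.grab_frame("scene")
o=np.zeros((600,800,3),np.uint8); o[:300,:400]=cv2.resize(im,(400,300)); o[:,400:]=cv2.resize(t[100:280,220:340],(400,600),interpolation=cv2.INTER_CUBIC)
o[300:,:400]=cv2.resize(sc[150:330,210:450],(400,300)); cv2.imwrite("pics/c.png",o)
E
```

```text
[0.64247436 0.10975601 0.21867004] [ 1.    -0.002 -0.002] 0.030702819797803982 39.88207697868347 8.4
```

View pics/c.png

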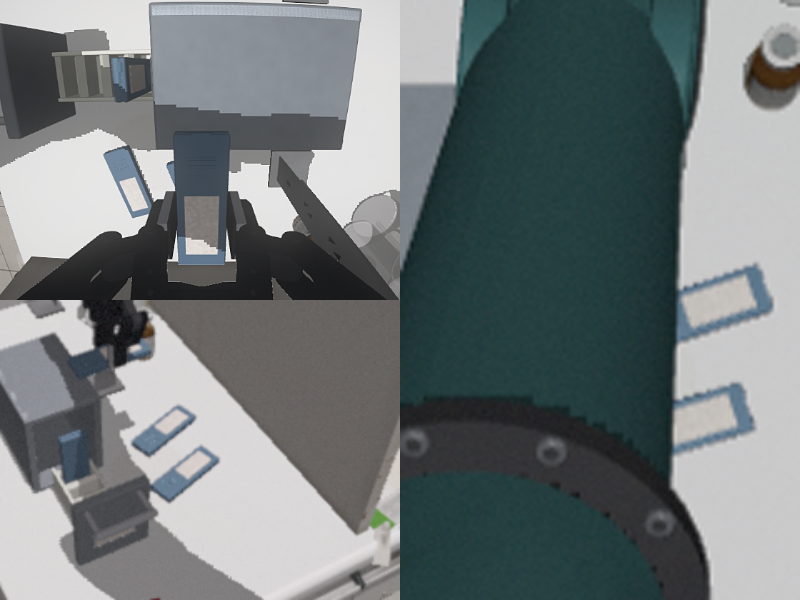

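The held case extends over the cabinet's right edge, which is at wrist row ~210. I'll refine the edge y from this close view.

```bash
python3 - <<'E'
from h import *
im=vision.grab_frame("wrist"); s=readout.state()
g=im.mean(2)
for c in (225,400,430,460): 
    col=g[190:225,c]; r=190+np.argmax(np.abs(np.diff(col))); print(c,r,px2w("wrist",[(c,r+.5)],.124,s).round(4).tolist())
# far edge
for c in (300,400):
    col=g[0:30,c]; r=np.argmax(np.abs(np.diff(col))); print(c,r,px2w("wrist",[(c,r+.5)],.124,s).round(4).tolist())
print(s["tcp_pos"])
E
```

```text
225 209 [[0.6153, 0.138, 0.124]]
400 211 [[0.7017, 0.1369, 0.124]]
430 211 [[0.7171, 0.1368, 0.124]]
460 210 [[0.7327, 0.1374, 0.124]]
300 3 [[0.651, 0.2295, 0.124]]
400 3 [[0.6935, 0.2303, 0.124]]
[0.64356153 0.11034786 0.21899604]
```

Call:
drive_tool(
  moves=[
    {"travel": [0, 0, -0.05], "yaw": 0},
    {"travel": [0, 0, -0.09], "yaw": 0},
    {"travel": [0, 0, -0.11], "yaw": 0},
    {"travel": [0, 0, -0.13], "yaw": 0},
    {"travel": [0, 0, -0.15], "yaw": 0},
    {"travel": [0, 0, -0.17], "yaw": 0},
  ],
)

```text
time_s: 9.1
tcp_pos: [0.6443, 0.1089, 0.1851]
ee_rot: [0.0, 0.708, 0.706, -0.001]
wrist_force: [-2.7, -1.5, 7.1]
finger_gap: 0.0311
finger_force: 24.5
```

Call:
drive_tool(
  moves=[
    {"travel": [0, 0.0, -0.02], "yaw": 0},
    {"travel": [0, 0.0, -0.04], "yaw": 0},
    {"travel": [0, 0.01, -0.06], "yaw": 0},
    {"travel": [0, 0.02, -0.08], "yaw": 0},
    {"travel": [0, 0.03, -0.1], "yaw": 0},
    {"travel": [0, 0.04, -0.12], "yaw": 0},
    {"travel": [0, 0.05, -0.14], "yaw": 0},
    {"travel": [0, 0.06, -0.16], "yaw": 0},
    {"travel": [0, 0.06, -0.16], "yaw": 0},
  ],
)

```text
time_s: 9.85
tcp_pos: [0.6465, 0.1146, 0.1546]
ee_rot: [0.005, 0.709, 0.705, -0.001]
wrist_force: [0.5, -11.1, 9.0]
finger_gap: 0.0307
finger_force: 66.9
```

```bash
python3 - <<'E'
from h import *
s=readout.state(); print(s["tcp_pos"],s["finger_gap"],s["finger_force"],s["time_s"])
im=vision.grab_frame("wrist"); sc=vision.grab_frame("scene")
o=np.zeros((600,800,3),np.uint8); o[:,:]=cv2.resize(im,(800,600)); o[:240,500:]=cv2.resize(sc[140:236,210:330],(300,240)); cv2.imwrite("pics/d.png",o)
E
```

```text
[0.64652534 0.11460193 0.15458216] 0.030745680038352746 66.87057852745056 9.85
```

View pics/d.png

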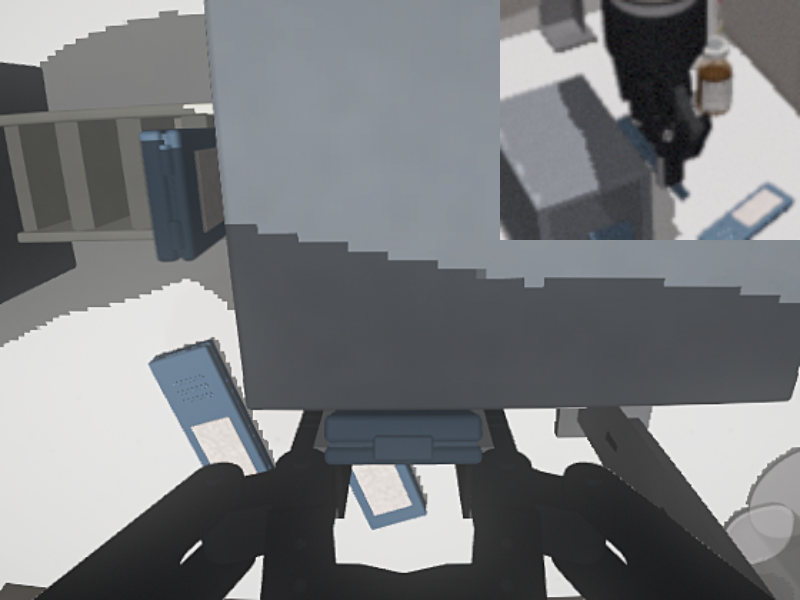

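The case's end faces the camera at (400,435), so it is mostly turned. The measured y lags the command, so it is still tilted and pressed. I'll lower the squeeze and continue inwards.

Call:
drive_tool(
  moves=[
    {"travel": [0, 0, 0], "yaw": 0},
    {"travel": [0, 0.01, 0], "yaw": 0},
    {"travel": [0, 0.01, -0.01], "yaw": 0},
    {"travel": [0, 0.01, -0.01], "yaw": 0},
  ],
  squeeze=22,
)

```text
time_s: 10.28
tcp_pos: [0.6469, 0.1144, 0.1535]
ee_rot: [0.006, 0.71, 0.704, -0.002]
wrist_force: [-0.5, -14.3, 13.9]
finger_gap: 0.0307
finger_force: 67.8
```

```bash
python3 - <<'E'
from h import *
s=readout.state(); im=vision.grab_frame("wrist"); cv2.imwrite("pics/w5.png",im)
p=np.array(s["tcp_pos"]); print(p,s["finger_force"],s["effort"])
ax=p+R(s["ee_rot"])@[0,0,.0705]
for th in (60,65,70,75,80,85,90):
    t=np.radians(th); u=np.array([0,np.cos(t),np.sin(t)]); n=np.array([0,-np.sin(t),np.cos(t)])
    P=[ax+.046*u+sx*np.array([.016,0,0])+k*.005*n for k in(-1,1) for sx in (-1,1)]
    print(th,w2px("wrist",P,s).round(0).tolist())
E
python3 -c "
import cv2;im=cv2.imread('pics/w5.png')[250:400,180:390];cv2.imwrite('pics/e.png',cv2.resize(im,None,fx=3.5,fy=3.5))"
```

```text
[0.64687558 0.11439634 0.15346871] 67.8335452079773 [-9.50150192e+00 -4.53719795e+01 -3.51169333e+00 -1.28464311e+01
 -2.04004571e+00  2.34906496e-01 -3.71140370e-03]
60 [[234.0, 273.0], [332.0, 272.0], [234.0, 304.0], [333.0, 303.0]]
65 [[234.0, 285.0], [332.0, 284.0], [234.0, 316.0], [333.0, 315.0]]
70 [[234.0, 298.0], [332.0, 297.0], [234.0, 328.0], [333.0, 327.0]]
75 [[234.0, 310.0], [333.0, 309.0], [235.0, 340.0], [332.0, 339.0]]
80 [[234.0, 323.0], [333.0, 322.0], [235.0, 350.0], [332.0, 349.0]]
85 [[234.0, 334.0], [332.0, 333.0], [236.0, 360.0], [331.0, 359.0]]
90 [[235.0, 345.0], [332.0, 344.0], [237.0, 368.0], [331.0, 367.0]]
```

View pics/e.png

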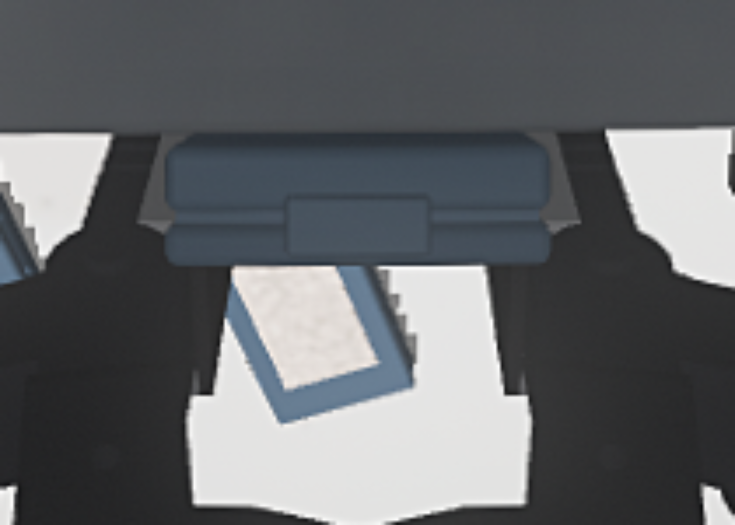

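```bash
cat > fit.py <<'E'
from h import *
from scipy.optimize import least_squares
def fit(obs,s,L=None,ydir=1):
    p=np.array(s["tcp_pos"]); Rm=R(s["ee_rot"]); o=np.array(obs,float)
    def f(v):
        t,a,l=v; l=l if L is None else L
        ax=p+Rm@[0,0,a]; u=np.array([0,np.cos(t),np.sin(t)]); n=np.array([0,-np.sin(t),np.cos(t)])
        P=[ax+l*u+sx*np.array([.016,0,0])+k*.005*n for k in(-1,1) for sx in (-1,1)]
        return np.r_[(w2px("wrist",P,s)-o).ravel(),(a-.068)*300, (l-.046)*300]
    r=least_squares(f,[1.2,.0705,.046]); return np.degrees(r.x[0]),r.x[1:],np.abs(r.fun).max()
if __name__=="__main__":
    s=readout.state()
    obs=[(227,287.5),(337,287.5),(227,325.5),(337,325.5)]
    print(fit(obs,s)); print(fit(obs,s,L=.046))
E
python3 fit.py
```

```text
(np.float64(60.86842547621822), array([0.06196001, 0.05096409]), np.float64(2.0913588707305166))
(np.float64(57.925688091665286), array([0.05691137, 0.046     ]), np.float64(3.3265883914399565))
```

Call:
drive_tool(
  moves=[
    {"travel": [0, -0.03, 0], "yaw": 0},
    {"travel": [0, -0.05, 0], "yaw": 0},
    {"travel": [0, -0.05, 0], "yaw": 0},
    {"travel": [0, -0.05, 0], "yaw": 0},
  ],
  gripper=1,
  squeeze=25,
)

```text
time_s: 10.67
tcp_pos: [0.6447, 0.1121, 0.1507]
ee_rot: [0.001, 0.708, 0.706, -0.001]
wrist_force: [-0.1, -6.8, 3.4]
finger_gap: 0.0306
finger_force: 66.1
```

Call:
drive_tool(
  moves=[
    {"travel": [0, 0.02, -0.01], "yaw": 0},
    {"travel": [0, 0.04, -0.02], "yaw": 0},
    {"travel": [0, 0.06, -0.03], "yaw": 0},
    {"travel": [0, 0.08, -0.04], "yaw": 0},
    {"travel": [0, 0.09, -0.05], "yaw": 0},
    {"travel": [0, 0.09, -0.05], "yaw": 0},
  ],
)

```text
time_s: 11.17
tcp_pos: [0.6461, 0.118, 0.1441]
ee_rot: [0.007, 0.711, 0.703, -0.004]
wrist_force: [-2.7, -23.8, 19.2]
finger_gap: 0.0304
finger_force: 79.7
```

Call:
drive_tool(
  moves=[
    {"travel": [0, 0.02, 0], "yaw": 0},
    {"travel": [0, 0.04, 0], "yaw": 0},
    {"travel": [0, 0.04, 0], "yaw": 0},
    {"travel": [0, 0.04, 0], "yaw": 0},
  ],
)

```text
time_s: 11.5
tcp_pos: [0.646, 0.1187, 0.1441]
ee_rot: [0.01, 0.712, 0.702, -0.007]
wrist_force: [-2.7, -34.0, 20.1]
finger_gap: 0.0308
finger_force: 79.3
```

```bash
python3 - <<'E'
from h import *
s=readout.state(); im=vision.grab_frame("wrist"); cv2.imwrite("pics/w6.png",im); print(s["tcp_pos"])
cv2.imwrite('pics/f.png',cv2.resize(im[250:400,180:390],None,fx=3.5,fy=3.5))
E
```

```text
[0.6460108  0.11865693 0.14405524]
```

View pics/f.png

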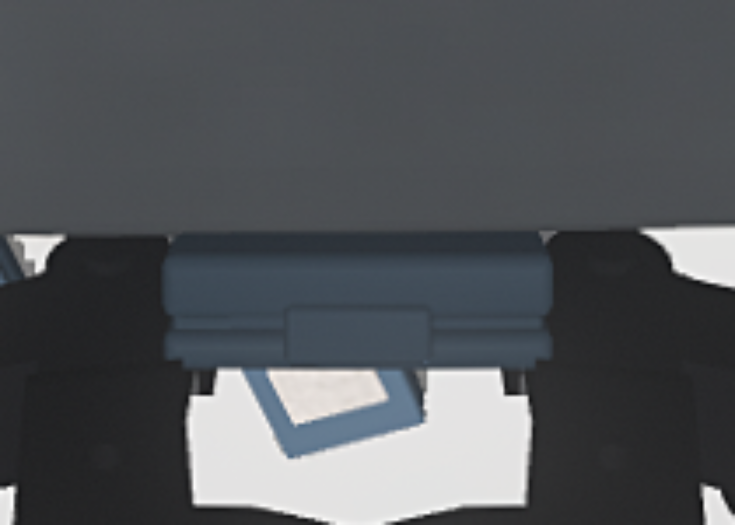

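Call:
drive_tool(
  moves=[
    {"travel": [0, -0.06, 0], "yaw": 0},
    {"travel": [0, -0.1, 0.02], "yaw": 0},
    {"travel": [0, -0.12, 0.1], "yaw": 0},
    {"travel": [0, -0.12, 0.2], "yaw": 0},
    {"travel": [0, -0.12, 0.2], "yaw": 0},
    {"travel": [0, -0.12, 0.2], "yaw": 0},
  ],
)

```text
time_s: 12.05
tcp_pos: [0.6442, 0.1193, 0.1808]
ee_rot: [-0.001, 0.706, 0.708, 0.001]
wrist_force: [-0.2, 1.0, 0.3]
finger_gap: 0.0308
finger_force: 77.7
```

```bash
python3 - <<'E'
from h import *
from fit import fit
s=readout.state(); im=vision.grab_frame("wrist"); cv2.imwrite("pics/w7.png",im); print(s["tcp_pos"],s["finger_force"],s["wrist_force"])
cv2.imwrite('pics/g.png',cv2.resize(im[250:400,180:390],None,fx=3.5,fy=3.5))
E
```

```text
[0.6441963  0.11929068 0.180846  ] 77.68044948577881 [-0.17309313  1.00757004  0.34158054]
```

View pics/g.png

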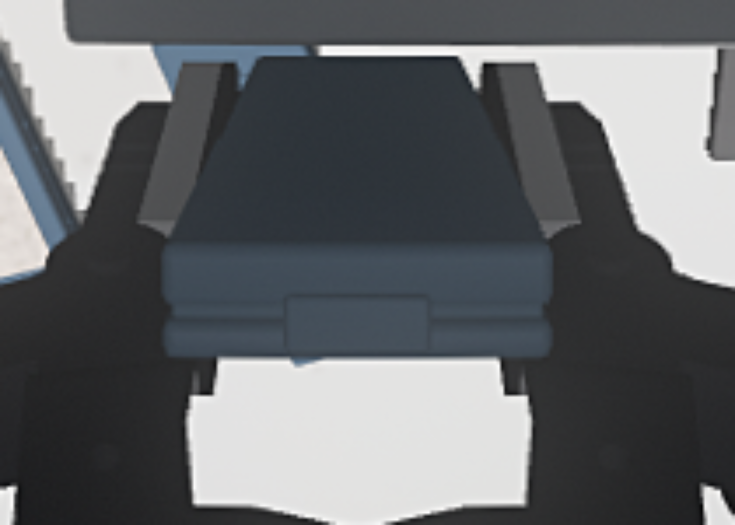

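```bash
python3 - <<'E'
from h import *
from scipy.optimize import least_squares
s=readout.state()
obs=np.array([(226.6,318.9),(337,318.9),(227.7,351.7),(336.9,351.7),(254,266.3),(311.7,266.3)])
p=np.array(s["tcp_pos"]); Rm=R(s["ee_rot"])
def f(v):
    t,a,l,dy=v; ax=p+Rm@[0,0,a]+[0,dy,0]; u=np.array([0,np.cos(t),np.sin(t)]); n=np.array([0,-np.sin(t),np.cos(t)])
    X=np.array([.016,0,0])
    P=[ax+l*u+sx*X+k*.005*n for k in(-1,1) for sx in (-1,1)]+[ax-(.092-l)*u+sx*X-.005*n for sx in (-1,1)]
    return np.r_[(w2px("wrist",P,s)-obs).ravel(),dy*1000,(l-.046)*200]
r=least_squares(f,[1.3,.06,.046,0]); print(np.degrees(r.x[0]),r.x,r.fun.round(1))
E
```

```text
71.8402513511589 [1.25384892e+00 6.18130758e-02 4.94504157e-02 3.96167161e-04] [ 1.4 -0.3  0.7 -0.   0.6  0.1  0.3  0.3 -0.6 -0.   0.2  0.1  0.4  0.7]
```

Call:
drive_tool(
  moves=[
    {"travel": [0, -0.06, 0.17], "yaw": 0.0},
    {"travel": [0, -0.2, 0.17], "yaw": 0.07},
    {"travel": [0, -0.2, 0.17], "yaw": 0.14},
    {"travel": [0, -0.2, 0.17], "yaw": 0.21},
    {"travel": [0, -0.2, 0.17], "yaw": 0.28},
    {"travel": [0, -0.2, 0.17], "yaw": 0.35},
    {"travel": [0, -0.2, 0.17], "yaw": 0.42},
    {"travel": [0, -0.2, 0.17], "yaw": 0.49},
    {"travel": [0, -0.2, 0.17], "yaw": 0.56},
    {"travel": [0, -0.2, 0.17], "yaw": 0.63},
  ],
)

```text
time_s: 12.93
tcp_pos: [0.6432, 0.0783, 0.2131]
ee_rot: [-0.002, 0.283, 0.959, -0.0]
wrist_force: [0.0, -0.2, -1.1]
finger_gap: 0.0308
finger_force: 77.8
```

Call:
drive_tool(
  moves=[
    {"travel": [0, 0, 0], "yaw": 0.07},
    {"travel": [0, 0, 0], "yaw": 0.14},
    {"travel": [0, 0, 0], "yaw": 0.21},
    {"travel": [0, 0, 0], "yaw": 0.28},
    {"travel": [0, 0, 0], "yaw": 0.35},
    {"travel": [0, 0, 0], "yaw": 0.42},
    {"travel": [0, 0, 0], "yaw": 0.49},
    {"travel": [0, 0, 0], "yaw": 0.56},
    {"travel": [0, 0, 0], "yaw": 0.63},
    {"travel": [0, 0, 0], "yaw": 0.7},
  ],
)

```text
time_s: 13.77
tcp_pos: [0.6432, 0.0782, 0.2132]
ee_rot: [-0.001, -0.26, 0.966, 0.001]
wrist_force: [-0.6, -0.8, -0.9]
finger_gap: 0.0305
finger_force: 77.8
```

Call:
drive_tool(
  moves=[
    {"travel": [0, 0, 0], "yaw": 0.07},
    {"travel": [0, 0, 0], "yaw": 0.14},
    {"travel": [0, 0, 0], "yaw": 0.21},
    {"travel": [0, 0, 0], "yaw": 0.28},
    {"travel": [0, 0, 0], "yaw": 0.35},
    {"travel": [0, 0, 0], "yaw": 0.42},
    {"travel": [0, 0, 0], "yaw": 0.49},
    {"travel": [0, 0, 0], "yaw": 0.56},
    {"travel": [0, 0, 0], "yaw": 0.63},
    {"travel": [0, 0, 0], "yaw": 0.67},
  ],
)

```text
time_s: 14.6
tcp_pos: [0.6432, 0.078, 0.2133]
ee_rot: [0.001, 0.709, -0.705, -0.002]
wrist_force: [0.1, -0.4, -0.1]
finger_gap: 0.0308
finger_force: 77.8
```

```bash
python3 - <<'E'
from h import *
s=readout.state(); print(s["tcp_pos"],R(s["ee_rot"])[:,1].round(3),s["finger_force"],s["finger_gap"],s["q"].round(2))
E
```

```text
[0.64322942 0.0779534  0.21333113] [-1.    -0.006  0.003] 77.82958745956421 0.030768066487412326 [ 0.14  0.65 -0.49  1.84  0.42  0.76  2.57]
```

Call:
drive_tool(
  moves=[
    {"travel": [0, 0.06, -0.05], "yaw": 0},
    {"travel": [0, 0.14, -0.05], "yaw": 0},
    {"travel": [0, 0.19, -0.05], "yaw": 0},
    {"travel": [0, 0.22, -0.05], "yaw": 0},
    {"travel": [0, 0.25, -0.05], "yaw": 0},
    {"travel": [0, 0.27, -0.05], "yaw": 0},
    {"travel": [0, 0.29, -0.05], "yaw": 0},
    {"travel": [0, 0.31, -0.05], "yaw": 0},
    {"travel": [0, 0.32, -0.05], "yaw": 0},
  ],
)

```text
time_s: 15.35
tcp_pos: [0.6436, 0.1265, 0.2039]
ee_rot: [-0.012, -0.704, 0.71, -0.006]
wrist_force: [-3.3, -21.7, 10.6]
finger_gap: 0.0309
finger_force: 78.3
```

Call:
drive_tool(
  moves=[
    {"travel": [0, 0.02, 0], "yaw": 0},
    {"travel": [0, 0.04, 0], "yaw": 0},
    {"travel": [0, 0.05, 0], "yaw": 0},
    {"travel": [0, 0.05, 0.02], "yaw": 0},
    {"travel": [0, 0.05, 0.02], "yaw": 0},
  ],
)

```text
time_s: 15.77
tcp_pos: [0.6438, 0.1348, 0.2066]
ee_rot: [-0.012, -0.704, 0.711, -0.006]
wrist_force: [-0.0, -20.7, 2.7]
finger_gap: 0.0308
finger_force: 65.7
```

Call:
drive_tool(
  moves=[
    {"travel": [0, -0.1, 0.0], "yaw": 0},
    {"travel": [0, -0.22, 0.04], "yaw": -0.07},
    {"travel": [-0.1, -0.22, 0.04], "yaw": -0.14},
    {"travel": [-0.2, -0.22, 0.04], "yaw": -0.21},
    {"travel": [-0.3, -0.22, 0.04], "yaw": -0.28},
    {"travel": [-0.4, -0.22, 0.04], "yaw": -0.35},
    {"travel": [-0.4, -0.22, 0.04], "yaw": -0.42},
    {"travel": [-0.4, -0.22, 0.04], "yaw": -0.49},
    {"travel": [-0.4, -0.22, 0.04], "yaw": -0.56},
    {"travel": [-0.4, -0.22, 0.04], "yaw": -0.63},
  ],
)

```text
time_s: 16.6
tcp_pos: [0.5642, 0.1076, 0.217]
ee_rot: [0.0, -0.284, 0.959, 0.0]
wrist_force: [0.5, 0.1, 0.0]
finger_gap: 0.0308
finger_force: 65.8
```

Call:
drive_tool(
  moves=[
    {"travel": [0, 0, 0], "yaw": -0.07},
    {"travel": [0, 0, 0], "yaw": -0.14},
    {"travel": [0, 0, 0], "yaw": -0.21},
    {"travel": [0, 0, 0], "yaw": -0.28},
    {"travel": [0, 0, 0], "yaw": -0.35},
    {"travel": [0, 0, 0], "yaw": -0.36},
    {"travel": [0, 0, 0], "yaw": -0.366},
    {"travel": [0, 0, 0], "yaw": -0.366},
  ],
)

```text
time_s: 17.27
tcp_pos: [0.5642, 0.1073, 0.2169]
ee_rot: [0.0, -0.004, 1.0, 0.0]
wrist_force: [-0.0, -0.2, 0.3]
finger_gap: 0.0311
finger_force: 65.8
```

```bash
python3 - <<'E'
from h import *
s=readout.state(); im=vision.grab_frame("wrist"); t=vision.grab_frame("top"); sc=vision.grab_frame("scene"); print(s["tcp_pos"],R(s["ee_rot"])[:,1].round(3),s["finger_force"],s["wrist_force"],s["q"].round(2))
o=np.zeros((600,800,3),np.uint8); o[:420,:560]=im; o[420:,:240]=cv2.resize(sc[150:330,210:426],(240,180)); o[:,560:]=cv2.resize(t[110:290,210:282],(240,600)); cv2.imwrite('pics/i.png',o); cv2.imwrite("pics/w8.png",im)
E
```

```text
[0.56423815 0.10727944 0.21686706] [-0.008  1.     0.   ] 65.75317740440369 [-0.03160077 -0.22450062  0.29939432] [-0.22  0.52 -0.06  2.02  0.05  0.6   1.26]
```

View pics/i.png

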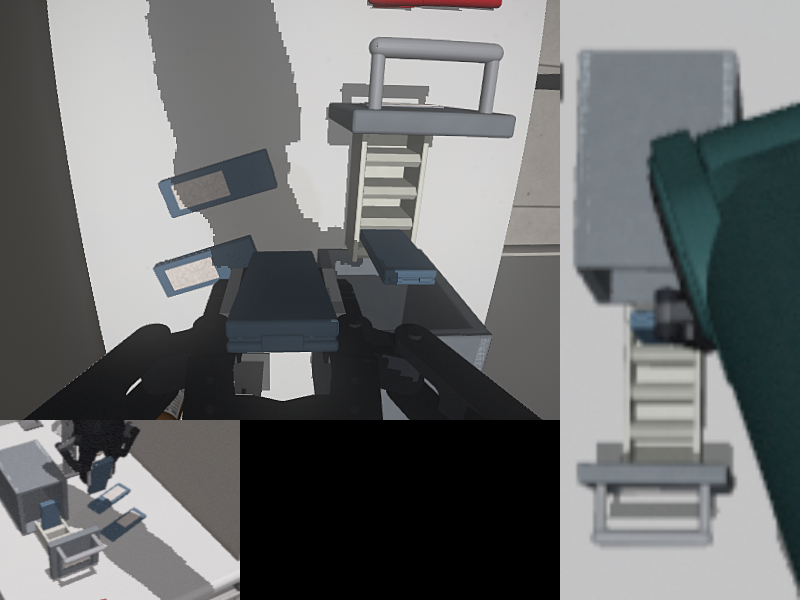

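```bash
cat > fit2.py <<'E'
from h import *
from scipy.optimize import least_squares
def fit2(obs,s,a0=.062):
    obs=np.array(obs,float); p=np.array(s["tcp_pos"]); Rm=R(s["ee_rot"]); 
    def f(v):
        t,a,l,dx=v; ax=np.array([dx,0,a]); u=np.array([np.cos(t),0,-np.sin(t)]); n=np.array([-np.sin(t),0,-np.cos(t)]); X=np.array([0,.016,0])
        P=[ax+l*u+sx*X+k*.005*n for k in(-1,1) for sx in (-1,1)]+[ax-(.092-l)*u+sx*X-.005*n for sx in (-1,1)]
        return np.r_[(w2px("wrist",p+np.array(P)@Rm.T,s)-obs).ravel(),dx*1000,(l-.046)*200]
    best=None
    o=obs.copy()
    r=least_squares(f,[1.4,a0,.046,0]); return np.degrees(r.x[0]).round(1),r.x[1:].round(4),np.abs(r.fun).max().round(1)
E
python3 - <<'E'
from fit2 import *
s=readout.state()
print(fit2([(229,321),(340,321),(230,351),(338,350),(258,252),(316,252)],s))
E
```

```text
(np.float64(77.0), array([0.073 , 0.0585, 0.0022]), np.float64(4.3))
```

```bash
python3 - <<'E'
from fit2 import *
s=readout.state(); im=cv2.imread("pics/w8.png")
print([(r,im[r,270].tolist()) for r in list(range(244,258,2))+list(range(312,358,2))])
g=im.mean(2).astype(int)
for r in (258,290,315,328): print(r,g[r,220:266].tolist(),g[r,300:350].tolist())
E
```

```text
[(244, [111, 112, 113]), (246, [111, 112, 113]), (248, [112, 113, 113]), (250, [118, 121, 123]), (252, [52, 46, 41]), (254, [55, 49, 44]), (256, [54, 48, 43]), (312, [51, 44, 38]), (314, [50, 45, 39]), (316, [51, 45, 39]), (318, [51, 45, 39]), (320, [59, 51, 43]), (322, [70, 60, 51]), (324, [74, 64, 54]), (326, [76, 65, 55]), (328, [75, 65, 54]), (330, [74, 64, 54]), (332, [74, 64, 53]), (334, [71, 61, 51]), (336, [73, 63, 54]), (338, [75, 65, 55]), (340, [75, 65, 55]), (342, [75, 65, 56]), (344, [75, 65, 56]), (346, [74, 65, 55]), (348, [75, 66, 56]), (350, [72, 63, 52]), (352, [141, 137, 132]), (354, [225, 227, 229]), (356, [222, 223, 225])]
258 [72, 71, 72, 70, 70, 70, 70, 70, 69, 67, 69, 68, 68, 68, 68, 68, 68, 67, 63, 56, 68, 69, 66, 65, 66, 65, 66, 65, 66, 65, 58, 49, 50, 49, 50, 49, 49, 48, 49, 49, 50, 47, 49, 47, 47, 48] [48, 49, 49, 48, 48, 48, 50, 50, 50, 49, 50, 50, 49, 45, 62, 104, 112, 73, 48, 54, 59, 60, 61, 60, 60, 61, 61, 60, 60, 62, 69, 73, 72, 72, 71, 72, 71, 71, 71, 71, 72, 72, 73, 72, 72, 72, 71, 71, 72, 71]
290 [49, 48, 46, 46, 42, 56, 76, 74, 72, 72, 72, 72, 72,
[... 413 characters left out ...]
, 48, 48, 47, 47, 47, 47, 47, 47, 47, 46, 45, 46, 45, 45, 46, 45, 46, 46, 47, 45, 45, 44, 45, 45, 46, 44, 44] [44, 44, 45, 45, 43, 45, 45, 44, 44, 44, 44, 43, 44, 43, 44, 43, 44, 43, 43, 44, 44, 43, 42, 44, 45, 42, 42, 42, 43, 44, 43, 43, 43, 42, 42, 37, 64, 91, 91, 96, 56, 25, 24, 24, 27, 27, 27, 29, 27, 28]
328 [39, 39, 38, 37, 37, 42, 59, 62, 63, 64, 65, 65, 65, 63, 65, 64, 65, 64, 64, 63, 65, 63, 64, 63, 63, 63, 63, 64, 64, 64, 63, 64, 63, 63, 64, 63, 63, 64, 64, 64, 63, 63, 63, 64, 65, 64] [65, 65, 65, 65, 65, 64, 64, 65, 64, 64, 65, 64, 66, 64, 64, 64, 65, 63, 62, 64, 64, 63, 64, 64, 64, 65, 63, 64, 63, 64, 63, 64, 64, 64, 63, 64, 61, 57, 70, 24, 28, 30, 30, 30, 29, 30, 31, 28, 28, 29]
```

```bash
sed -i 's/dx\*1000,(l-.046)\*200/dx*200,(l-.049)*200/' fit2.py; python3 - <<'E'
from fit2 import *
s=readout.state()
print(fit2([(226.5,320.5),(337.5,320.5),(227,351.5),(337.5,351.5),(253.2,251),(311,251)],s))
E
```

```text
(np.float64(77.1), array([0.0632, 0.0502, 0.0056]), np.float64(2.1))
```

Call:
drive_tool(
  moves=[
    {"travel": [-0.018, 0.1, 0], "yaw": -0.005},
    {"travel": [-0.018, 0.25, 0], "yaw": -0.005},
    {"travel": [-0.018, 0.378, 0], "yaw": -0.005},
    {"travel": [-0.018, 0.378, 0], "yaw": -0.005},
    {"travel": [-0.018, 0.378, -0.1], "yaw": -0.005},
    {"travel": [-0.018, 0.378, -0.2], "yaw": -0.005},
    {"travel": [-0.018, 0.378, -0.28], "yaw": -0.005},
    {"travel": [-0.018, 0.378, -0.32], "yaw": -0.005},
    {"travel": [-0.018, 0.378, -0.32], "yaw": -0.005},
  ],
)

```text
time_s: 18.17
tcp_pos: [0.5597, 0.1818, 0.1511]
ee_rot: [-0.002, 0.001, 1.0, -0.001]
wrist_force: [-0.1, -0.0, 0.2]
finger_gap: 0.0306
finger_force: 65.7
```

Call:
drive_tool(
  moves=[
    {"travel": [0, 0, -0.03], "yaw": 0},
    {"travel": [0, 0, -0.06], "yaw": 0},
    {"travel": [0, 0, -0.09], "yaw": 0},
    {"travel": [0, 0, -0.105], "yaw": 0},
    {"travel": [0, 0, -0.105], "yaw": 0},
  ],
)

```text
time_s: 18.58
tcp_pos: [0.5605, 0.1823, 0.1314]
ee_rot: [-0.0, 0.001, 1.0, -0.0]
wrist_force: [-0.4, -0.2, -1.1]
finger_gap: 0.0306
finger_force: 65.7
```

```bash
python3 - <<'E'
from h import *
s=readout.state(); im=vision.grab_frame("wrist"); sc=vision.grab_frame("scene"); print(s["tcp_pos"],R(s["ee_rot"])[:,1].round(3),s["finger_force"],s["wrist_force"])
o=np.zeros((600,800,3),np.uint8); o[:420,:560]=im; o[300:,500:]=cv2.resize(sc[180:280,220:320],(300,300),interpolation=cv2.INTER_CUBIC);  cv2.imwrite('pics/j.png',o)
E
```

```text
[0.56045336 0.1822759  0.13140755] [ 0.002  1.    -0.   ] 65.74346423149109 [-0.43516212 -0.1500347  -1.11702129]
```

View pics/j.png

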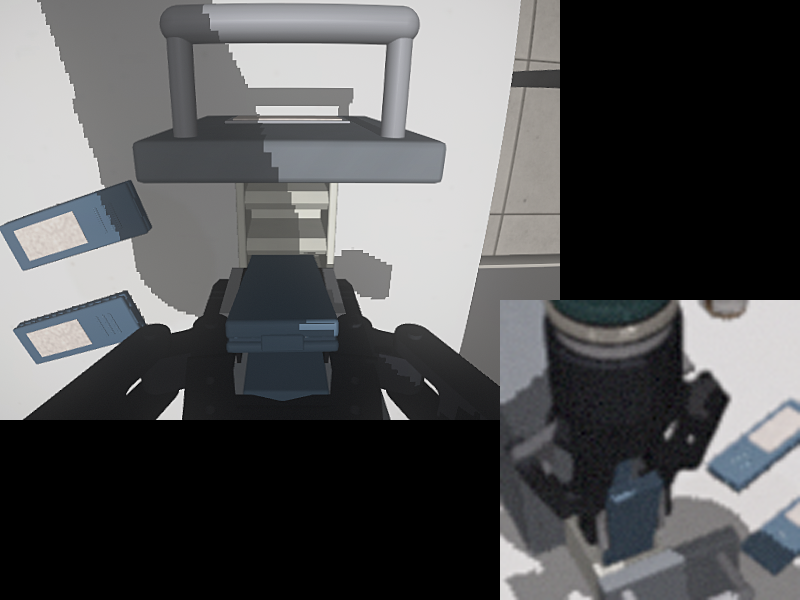

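The case is centred between the drawer walls with no contact force. I'll go a little deeper, then release.

Call:
drive_tool(
  moves=[
    {"travel": [0, 0, -0.015], "yaw": 0},
    {"travel": [0, 0, -0.03], "yaw": 0},
    {"travel": [0, 0, -0.035], "yaw": 0},
    {"travel": [0, 0, -0.035], "yaw": 0},
  ],
)

```text
time_s: 19.02
tcp_pos: [0.5615, 0.1825, 0.125]
ee_rot: [0.001, 0.001, 1.0, 0.0]
wrist_force: [1.1, -0.1, -1.1]
finger_gap: 0.0307
finger_force: 65.9
```

Call:
drive_tool(
  moves=[
    {"travel": [0, 0, 0], "yaw": 0},
    {"travel": [0, 0, 0], "yaw": 0},
    {"travel": [0, 0, 0], "yaw": 0},
    {"travel": [0, 0, 0], "yaw": 0},
    {"travel": [0, 0, 0], "yaw": 0},
  ],
  gripper=-0.2,
)

```text
time_s: 19.43
tcp_pos: [0.5604, 0.1823, 0.1249]
ee_rot: [-0.0, 0.001, 1.0, -0.0]
wrist_force: [-0.2, -0.1, -0.0]
finger_gap: 0.0513
finger_force: 0.0
```

```bash
python3 - <<'E'
from h import *
s=readout.state(); im=vision.grab_frame("wrist"); cv2.imwrite("pics/w9.png",im); print(s["tcp_pos"],s["finger_gap"],s["finger_force"],s["wrist_force"])
for c in (262,284,305):
    print([(r,im[r,c].tolist()) for r in range(220,405,5)])
E
```

```text
[0.56043349 0.18233655 0.12486975] 0.05125604203453741 0.0 [-0.17517894 -0.07431415 -0.04388146]
[(220, [118, 124, 124]), (225, [90, 95, 95]), (230, [90, 94, 95]), (235, [92, 95, 96]), (240, [89, 94, 94]), (245, [115, 120, 121]), (250, [117, 121, 122]), (255, [118, 124, 123]), (260, [88, 90, 88]), (265, [62, 55, 48]), (270, [62, 55, 48]), (275, [60, 53, 46]), (280, [61, 54, 47]), (285, [61, 54, 46]), (290, [60, 53, 46]), (295, [59, 52, 44]), (300, [59, 51, 43]), (305, [59, 51, 44]), (310, [59, 52, 43]), (315, [59, 51, 42]), (320, [59, 51, 43]), (325, [58, 50, 42]), (330, [57, 50, 41]), (335, [57, 49, 40]), (340, [78, 66, 54]), (345, [77, 65, 52]), (350, [73, 62, 51]), (355, [74, 62, 51]), (360, [78, 66, 54]), (365, [60, 51, 42]), (370, [59, 50, 41]), (375, [59, 50, 42]), (380, [58, 49, 40]), (385, [58, 50, 41]), (390, [58, 49, 40]), (395, [60, 50, 41]), (400, [29, 26, 25])]
[(220, [119, 125, 125]), (225, [92, 96, 96]), (230, [91, 95, 95]), (235, [91, 95, 95]), (240, [90, 95, 95]), (245, [116, 122, 123]), (250, [115, 121, 121]), (255, [117, 122, 123]), (260, [87, 89, 87]), (265, [62, 
[... 678 characters left out ...]
, [114, 118, 119]), (245, [205, 215, 216]), (250, [208, 218, 220]), (255, [213, 225, 224]), (260, [86, 88, 87]), (265, [64, 59, 53]), (270, [63, 58, 51]), (275, [64, 57, 50]), (280, [62, 56, 49]), (285, [63, 56, 49]), (290, [61, 55, 47]), (295, [60, 53, 45]), (300, [59, 53, 45]), (305, [60, 53, 45]), (310, [60, 52, 44]), (315, [59, 51, 42]), (320, [60, 52, 44]), (325, [59, 51, 41]), (330, [57, 50, 41]), (335, [58, 49, 41]), (340, [78, 67, 54]), (345, [78, 66, 54]), (350, [74, 63, 51]), (355, [73, 62, 50]), (360, [78, 66, 54]), (365, [58, 50, 41]), (370, [58, 49, 41]), (375, [58, 50, 41]), (380, [57, 49, 40]), (385, [57, 50, 40]), (390, [57, 50, 40]), (395, [61, 52, 42]), (400, [28, 25, 25])]
```

```bash
python3 - <<'E'
from h import *
s=readout.state()
for z in (.100,.102,.105,.11): 
  a=px2w("wrist",[(284,337.5),(284,363)],z,s); print(z,a.round(4).tolist(), np.diff(a[:,0]))
im=cv2.imread("pics/w9.png").mean(2).astype(int); print(im[350,200:370].tolist())
E
```

```text
0.1 [[0.5526, 0.1825, 0.1], [0.5633, 0.1825, 0.1]] [0.01071165]
0.102 [[0.551, 0.1825, 0.102], [0.5615, 0.1825, 0.102]] [0.01048814]
0.105 [[0.5486, 0.1825, 0.105], [0.5588, 0.1825, 0.105]] [0.01015289]
0.11 [[0.5446, 0.1825, 0.11], [0.5542, 0.1825, 0.11]] [0.00959413]
[32, 32, 31, 32, 28, 27, 35, 33, 34, 35, 29, 26, 25, 27, 26, 26, 38, 61, 55, 47, 49, 48, 50, 51, 50, 50, 49, 52, 65, 75, 73, 72, 74, 74, 69, 59, 58, 61, 61, 61, 62, 60, 61, 61, 61, 61, 61, 61, 60, 61, 61, 62, 61, 62, 61, 62, 61, 62, 61, 61, 62, 61, 62, 60, 54, 61, 66, 66, 65, 65, 66, 64, 65, 65, 65, 65, 64, 65, 64, 64, 63, 64, 63, 63, 63, 63, 63, 63, 63, 63, 63, 62, 63, 63, 61, 61, 61, 62, 62, 62, 56, 60, 62, 62, 62, 62, 61, 63, 63, 62, 62, 62, 63, 62, 61, 62, 62, 62, 62, 63, 62, 61, 63, 62, 62, 62, 62, 62, 62, 57, 63, 77, 75, 75, 76, 74, 75, 75, 75, 76, 78, 71, 57, 50, 51, 51, 52, 53, 41, 27, 28, 28, 29, 29, 30, 35, 34, 36, 36, 31, 31, 33, 33, 33, 35, 33, 35, 34, 35, 34]
```

```bash
python3 - <<'E'
from h import *
s=readout.state()
for z in (.098,.102,.106,.11,.115): 
  a=px2w("wrist",[(235,350),(329.5,350)],z,s); print(z,a.round(4)[:,:2].tolist(), np.diff(a[:,1]))
E
```

```text
0.098 [[0.5596, 0.1659], [0.5596, 0.198]] [0.03215795]
0.102 [[0.5561, 0.1665], [0.5562, 0.1974]] [0.03084341]
0.106 [[0.5527, 0.1672], [0.5528, 0.1967]] [0.02952886]
0.11 [[0.5493, 0.1679], [0.5494, 0.1961]] [0.02821431]
0.115 [[0.545, 0.1687], [0.5451, 0.1953]] [0.02657113]
```

Call:
drive_tool(
  moves=[
    {"travel": [0, 0, 0.12], "yaw": 0},
    {"travel": [0, 0, 0.3], "yaw": 0},
    {"travel": [0, 0, 0.5], "yaw": -0.07},
    {"travel": [0.02, -0.1, 0.7], "yaw": -0.14},
    {"travel": [0.05, -0.25, 0.76], "yaw": -0.21},
    {"travel": [0.1, -0.4, 0.76], "yaw": -0.28},
    {"travel": [0.12, -0.55, 0.76], "yaw": -0.35},
    {"travel": [0.15, -0.69, 0.76], "yaw": -0.42},
    {"travel": [0.15, -0.69, 0.76], "yaw": -0.49},
    {"travel": [0.15, -0.69, 0.76], "yaw": -0.56},
  ],
  gripper=-0.2,
)

```text
time_s: 20.32
tcp_pos: [0.5907, 0.041, 0.2772]
ee_rot: [0.0, 0.432, 0.902, -0.0]
wrist_force: [-0.1, -0.0, 0.4]
finger_gap: 0.0511
finger_force: 0.0
```

Call:
drive_tool(
  moves=[
    {"travel": [0, 0, 0], "yaw": -0.07},
    {"travel": [0, 0, 0], "yaw": -0.14},
    {"travel": [0, 0, 0], "yaw": -0.21},
    {"travel": [0, 0, 0], "yaw": -0.25},
    {"travel": [0, 0, 0], "yaw": -0.25},
    {"travel": [0, 0, 0], "yaw": -0.25},
  ],
  gripper=-0.4,
  squeeze=22,
)

```text
time_s: 20.82
tcp_pos: [0.5904, 0.0446, 0.2768]
ee_rot: [-0.0, 0.594, 0.804, -0.0]
wrist_force: [-0.3, 0.0, 0.5]
finger_gap: 0.0597
finger_force: 0.0
```

```bash
python3 - <<'E'
from h import *
s=readout.state(); im=vision.grab_frame("wrist"); y=R(s["ee_rot"])[:,1]; print(s["tcp_pos"],np.degrees(np.arctan2(y[1],y[0])),s["finger_gap"],s["q"].round(2))
print(wcases(im,s,roi=(0,60,560,260)))
E
```

```text
[0.5904449  0.04460077 0.27680241] 17.08618600530376 0.05972778298289003 [-0.37  0.47  0.31  1.95 -0.2   0.75  0.35]
[[628.9, 41.6, 92.2, 31.0, 109.1], [550.3, 63.0, 73.1, 30.8, 106.3]]
```

Call:
drive_tool(
  moves=[
    {"travel": [0.1, -0.01, -0.1], "yaw": 0.02},
    {"travel": [0.195, -0.013, -0.25], "yaw": 0.02},
    {"travel": [0.195, -0.013, -0.45], "yaw": 0.02},
    {"travel": [0.195, -0.013, -0.63], "yaw": 0.02},
    {"travel": [0.195, -0.013, -0.78], "yaw": 0.02},
    {"travel": [0.195, -0.013, -0.88], "yaw": 0.02},
    {"travel": [0.195, -0.013, -0.94], "yaw": 0.02},
    {"travel": [0.195, -0.013, -0.98], "yaw": 0.02},
    {"travel": [0.195, -0.013, -1.0], "yaw": 0.02},
    {"travel": [0.195, -0.013, -1.0], "yaw": 0.02},
  ],
)

```text
time_s: 21.7
tcp_pos: [0.63, 0.0417, 0.077]
ee_rot: [0.0, 0.582, 0.813, 0.0]
wrist_force: [0.3, 0.1, -0.0]
finger_gap: 0.0597
finger_force: 0.0
```

Call:
drive_tool(
  moves=[
    {"travel": [0, 0, -0.01], "yaw": 0},
    {"travel": [0, 0, -0.01], "yaw": 0},
    {"travel": [0, 0, -0.01], "yaw": 0},
    {"travel": [0, 0, -0.01], "yaw": 0},
    {"travel": [0, 0, -0.01], "yaw": 0},
    {"travel": [0, 0, -0.01], "yaw": 0},
  ],
  gripper=1,
  squeeze=22,
)

```text
time_s: 22.2
tcp_pos: [0.6305, 0.0418, 0.0761]
ee_rot: [0.001, 0.582, 0.813, 0.001]
wrist_force: [-0.8, 0.5, 6.1]
finger_gap: 0.0314
finger_force: 22.5
```

Call:
drive_tool(
  moves=[
    {"travel": [0, 0, 0.1], "yaw": 0},
    {"travel": [0, 0, 0.28], "yaw": 0},
    {"travel": [0, 0, 0.46], "yaw": 0},
    {"travel": [0, 0, 0.62], "yaw": -0.07},
    {"travel": [0.07, 0.05, 0.715], "yaw": -0.14},
    {"travel": [0.07, 0.15, 0.715], "yaw": -0.209},
    {"travel": [0.07, 0.25, 0.715], "yaw": -0.209},
    {"travel": [0.07, 0.35, 0.715], "yaw": -0.209},
    {"travel": [0.07, 0.35, 0.715], "yaw": -0.209},
    {"travel": [0.07, 0.35, 0.715], "yaw": -0.209},
  ],
)

```text
time_s: 23.03
tcp_pos: [0.6432, 0.1139, 0.2176]
ee_rot: [-0.0, 0.706, 0.708, 0.0]
wrist_force: [0.3, -0.6, -0.3]
finger_gap: 0.0311
finger_force: 22.1
```

Call:
drive_tool(
  moves=[
    {"travel": [0, 0, -0.05], "yaw": 0},
    {"travel": [0, 0, -0.09], "yaw": 0},
    {"travel": [0, 0, -0.11], "yaw": 0},
    {"travel": [0, 0, -0.13], "yaw": 0},
    {"travel": [0, 0, -0.15], "yaw": 0},
    {"travel": [0, 0, -0.17], "yaw": 0},
    {"travel": [0, 0, -0.19], "yaw": 0},
  ],
)

```text
time_s: 23.62
tcp_pos: [0.6439, 0.1089, 0.1803]
ee_rot: [0.0, 0.709, 0.706, -0.001]
wrist_force: [-1.2, -1.8, 8.0]
finger_gap: 0.0311
finger_force: 27.5
```

Call:
drive_tool(
  moves=[
    {"travel": [0, 0, -0.02], "yaw": 0},
    {"travel": [0, 0.01, -0.04], "yaw": 0},
    {"travel": [0, 0.02, -0.06], "yaw": 0},
    {"travel": [0, 0.03, -0.08], "yaw": 0},
    {"travel": [0, 0.03, -0.1], "yaw": 0},
    {"travel": [0, 0.03, -0.1], "yaw": 0},
  ],
)

```text
time_s: 24.12
tcp_pos: [0.645, 0.1125, 0.1603]
ee_rot: [0.003, 0.709, 0.705, -0.001]
wrist_force: [2.1, -5.3, 2.7]
finger_gap: 0.0313
finger_force: 34.6
```

```bash
cat > edges.py <<'E'
from fit2 import *
def edges(im,c=270,lo=225,hi=400):
    g=cv2.GaussianBlur(im,(1,5),0).astype(int); d=np.abs(g[2:,c]-g[:-2,c]).sum(1)
    out=[]
    for r in range(lo,hi):
        if d[r]>12 and d[r]==d[max(0,r-3):r+4].max(): out.append((r+1,int(d[r]),g[r+4,c].tolist()))
    return out
if __name__=="__main__":
    s=readout.state(); im=vision.grab_frame("wrist"); cv2.imwrite(f"pics/w_{s['time_s']:.1f}.png",im)
    print(s["tcp_pos"],s["finger_force"]); print(edges(im,262)); 
E
python3 edges.py
```

```text
[0.64502166 0.11249292 0.16031762] 34.61984932422638
[(271, 38, [79, 68, 59]), (287, 20, [81, 72, 63]), (305, 303, [230, 231, 231]), (396, 365, [49, 49, 48])]
```

Call:
drive_tool(
  moves=[
    {"travel": [0, 0.01, -0.01], "yaw": 0},
    {"travel": [0, 0.02, -0.02], "yaw": 0},
    {"travel": [0, 0.03, -0.03], "yaw": 0},
    {"travel": [0, 0.04, -0.03], "yaw": 0},
    {"travel": [0, 0.05, -0.03], "yaw": 0},
    {"travel": [0, 0.05, -0.03], "yaw": 0},
  ],
)

```text
time_s: 24.67
tcp_pos: [0.6452, 0.1164, 0.1552]
ee_rot: [0.005, 0.71, 0.704, -0.003]
wrist_force: [0.5, -13.5, 8.7]
finger_gap: 0.0312
finger_force: 42.4
```

```bash
python3 edges.py
```

```text
[0.64523374 0.11639379 0.15521001] 42.41187036037445
[(290, 51, [58, 51, 45]), (297, 34, [88, 77, 66]), (311, 20, [75, 67, 59]), (329, 316, [230, 231, 231]), (396, 368, [49, 48, 48])]
```

Call:
drive_tool(
  moves=[
    {"travel": [0, 0.02, 0], "yaw": 0},
    {"travel": [0, 0.03, 0], "yaw": 0},
    {"travel": [0, 0.03, 0], "yaw": 0},
    {"travel": [0, 0.03, 0], "yaw": 0},
  ],
)

```text
time_s: 25.05
tcp_pos: [0.6452, 0.1186, 0.1544]
ee_rot: [0.007, 0.711, 0.703, -0.005]
wrist_force: [1.6, -19.0, 4.7]
finger_gap: 0.0314
finger_force: 45.7
```

Call:
drive_tool(
  moves=[
    {"travel": [0, -0.05, 0.03], "yaw": 0},
    {"travel": [0, -0.1, 0.1], "yaw": 0},
    {"travel": [0, -0.1, 0.2], "yaw": 0},
    {"travel": [0, -0.1, 0.25], "yaw": 0},
    {"travel": [0, -0.1, 0.25], "yaw": 0},
    {"travel": [0, -0.1, 0.25], "yaw": 0},
  ],
)

```text
time_s: 25.55
tcp_pos: [0.6439, 0.1148, 0.2046]
ee_rot: [-0.0, 0.707, 0.707, 0.001]
wrist_force: [0.1, 0.3, -0.2]
finger_gap: 0.031
finger_force: 44.7
```

```bash
python3 edges.py; python3 - <<'E'
import cv2,glob
f=sorted(glob.glob('pics/w_*.png'))[-1]; im=cv2.imread(f).mean(2).astype(int)
for r in (275,300,325): print(r,im[r,218:268].tolist(),im[r,300:350].tolist())
E
```

```text
[0.6439325  0.11480518 0.20456587] 44.707242250442505
[(230, 288, [226, 228, 229]), (264, 338, [71, 67, 63]), (305, 29, [93, 81, 72]), (318, 21, [76, 69, 61]), (336, 304, [228, 229, 229]), (381, 292, [84, 87, 90]), (396, 103, [42, 42, 42]), (397, 103, [43, 42, 42])]
275 [225, 226, 225, 225, 225, 225, 226, 225, 226, 230, 237, 102, 78, 87, 89, 90, 90, 89, 89, 88, 89, 90, 88, 66, 57, 59, 60, 58, 56, 55, 61, 64, 66, 67, 67, 67, 68, 67, 66, 67, 67, 66, 67, 66, 67, 66, 67, 66, 65, 66] [67, 67, 65, 67, 67, 66, 66, 67, 67, 65, 67, 67, 67, 67, 65, 57, 121, 116, 48, 57, 58, 60, 59, 63, 83, 90, 89, 88, 89, 89, 89, 89, 89, 88, 79, 130, 231, 236, 230, 229, 229, 229, 229, 229, 229, 229, 229, 229, 229, 229]
300 [56, 56, 54, 50, 83, 86, 84, 85, 85, 84, 84, 84, 84, 87, 72, 60, 61, 61, 61, 61, 62, 61, 62, 62, 61, 60, 61, 60, 60, 60, 60, 60, 60, 59, 60, 60, 60, 61, 60, 60, 59, 60, 60, 60, 60, 59, 59, 60, 60, 59] [60, 60, 59, 60, 60, 59, 61, 60, 60, 60, 61, 61, 60, 61, 61, 61, 61, 61, 60, 61, 61, 61, 61, 62, 62, 62, 63, 62, 63, 62, 62, 65, 77, 85, 85, 85, 86, 85, 85, 85, 86, 87, 88, 55, 57, 57, 58, 57, 58, 58]
325 [50, 48, 48, 49, 47, 48, 48, 47, 48, 48, 47, 46, 53, 57, 64, 64, 64, 65, 64, 64, 64, 64, 63, 64, 64, 59, 59, 60, 59, 61, 59, 61, 60, 60, 60, 60, 60, 60, 61, 60, 61, 61, 61, 62, 66, 78, 84, 81, 82, 82] [84, 79, 68, 64, 64, 64, 64, 66, 66, 64, 66, 65, 65, 66, 65, 66, 66, 65, 65, 65, 65, 65, 66, 65, 66, 66, 65, 65, 66, 66, 67, 67, 68, 67, 58, 50, 51, 50, 51, 51, 52, 51, 51, 51, 52, 51, 52, 51, 52, 52]
```

```bash
python3 - <<'E'
from fit2 import *
s=readout.state()
print(fit2([(230,305),(334,305),(231,336),(334,336),(253.4,264),(309,264)],s,.07))
E
```

```text
(np.float64(70.4), array([ 0.0679,  0.0489, -0.0003]), np.float64(1.8))
```

Call:
drive_tool(
  moves=[
    {"travel": [0, -0.06, 0.06], "yaw": 0.0},
    {"travel": [0, -0.18, 0.06], "yaw": 0.07},
    {"travel": [0, -0.18, 0.06], "yaw": 0.14},
    {"travel": [0, -0.18, 0.06], "yaw": 0.21},
    {"travel": [0, -0.18, 0.06], "yaw": 0.28},
    {"travel": [0, -0.18, 0.06], "yaw": 0.35},
    {"travel": [0, -0.18, 0.06], "yaw": 0.42},
    {"travel": [0, -0.18, 0.06], "yaw": 0.49},
    {"travel": [0, -0.18, 0.06], "yaw": 0.56},
    {"travel": [0, -0.18, 0.06], "yaw": 0.63},
  ],
)

```text
time_s: 26.43
tcp_pos: [0.6433, 0.0767, 0.2158]
ee_rot: [-0.0, 0.284, 0.959, -0.001]
wrist_force: [0.2, -0.2, -1.2]
finger_gap: 0.0312
finger_force: 44.7
```

Call:
drive_tool(
  moves=[
    {"travel": [0, 0, 0], "yaw": 0.07},
    {"travel": [0, 0, 0], "yaw": 0.14},
    {"travel": [0, 0, 0], "yaw": 0.21},
    {"travel": [0, 0, 0], "yaw": 0.28},
    {"travel": [0, 0, 0], "yaw": 0.35},
    {"travel": [0, 0, 0], "yaw": 0.42},
    {"travel": [0, 0, 0], "yaw": 0.49},
    {"travel": [0, 0, 0], "yaw": 0.56},
    {"travel": [0, 0, 0], "yaw": 0.63},
    {"travel": [0, 0, 0], "yaw": 0.7},
  ],
)

```text
time_s: 27.27
tcp_pos: [0.6433, 0.0766, 0.2157]
ee_rot: [-0.001, -0.258, 0.966, -0.0]
wrist_force: [0.0, 0.2, -0.2]
finger_gap: 0.0312
finger_force: 44.7
```

Call:
drive_tool(
  moves=[
    {"travel": [0, 0, 0], "yaw": 0.07},
    {"travel": [0, 0, 0], "yaw": 0.14},
    {"travel": [0, 0, 0], "yaw": 0.21},
    {"travel": [0, 0, 0], "yaw": 0.28},
    {"travel": [0, 0, 0], "yaw": 0.35},
    {"travel": [0, 0, 0], "yaw": 0.42},
    {"travel": [0, 0, 0], "yaw": 0.49},
    {"travel": [0, 0, 0], "yaw": 0.56},
    {"travel": [0, 0, 0], "yaw": 0.63},
    {"travel": [0, 0, 0], "yaw": 0.67},
  ],
)

```text
time_s: 28.1
tcp_pos: [0.6434, 0.0762, 0.2155]
ee_rot: [0.001, 0.708, -0.706, 0.0]
wrist_force: [0.5, 0.8, -1.2]
finger_gap: 0.0316
finger_force: 44.7
```

Call:
drive_tool(
  moves=[
    {"travel": [0, 0.06, -0.06], "yaw": 0},
    {"travel": [0, 0.14, -0.06], "yaw": 0},
    {"travel": [0, 0.19, -0.06], "yaw": 0},
    {"travel": [0, 0.22, -0.06], "yaw": 0},
    {"travel": [0, 0.25, -0.06], "yaw": 0},
    {"travel": [0, 0.28, -0.06], "yaw": 0},
    {"travel": [0, 0.3, -0.06], "yaw": 0},
    {"travel": [0, 0.32, -0.06], "yaw": 0},
    {"travel": [0, 0.32, -0.06], "yaw": 0},
  ],
)

```text
time_s: 28.85
tcp_pos: [0.644, 0.1331, 0.2039]
ee_rot: [-0.006, -0.705, 0.709, -0.004]
wrist_force: [-0.3, -11.2, 4.9]
finger_gap: 0.0313
finger_force: 42.7
```

Call:
drive_tool(
  moves=[
    {"travel": [0, 0.02, 0.0], "yaw": 0},
    {"travel": [0, 0.03, 0.0], "yaw": 0},
    {"travel": [0, 0.03, 0.0], "yaw": 0},
    {"travel": [0, 0.03, 0.0], "yaw": 0},
  ],
)

```text
time_s: 29.18
tcp_pos: [0.6442, 0.137, 0.2035]
ee_rot: [-0.008, -0.705, 0.709, -0.005]
wrist_force: [-0.7, -13.1, 4.6]
finger_gap: 0.0314
finger_force: 39.0
```

Call:
drive_tool(
  moves=[
    {"travel": [0, -0.1, 0.0], "yaw": 0},
    {"travel": [0, -0.21, 0.07], "yaw": -0.07},
    {"travel": [-0.1, -0.21, 0.07], "yaw": -0.14},
    {"travel": [-0.2, -0.21, 0.07], "yaw": -0.21},
    {"travel": [-0.3, -0.21, 0.07], "yaw": -0.28},
    {"travel": [-0.4, -0.21, 0.07], "yaw": -0.35},
    {"travel": [-0.5, -0.21, 0.07], "yaw": -0.42},
    {"travel": [-0.52, -0.21, 0.07], "yaw": -0.49},
    {"travel": [-0.52, -0.21, 0.07], "yaw": -0.56},
    {"travel": [-0.52, -0.21, 0.07], "yaw": -0.63},
  ],
)

```text
time_s: 30.02
tcp_pos: [0.5393, 0.1055, 0.2185]
ee_rot: [0.0, -0.284, 0.959, -0.0]
wrist_force: [-0.0, -0.5, -0.6]
finger_gap: 0.0312
finger_force: 38.9
```

Call:
drive_tool(
  moves=[
    {"travel": [0, 0, 0], "yaw": -0.07},
    {"travel": [0, 0, 0], "yaw": -0.14},
    {"travel": [0, 0, 0], "yaw": -0.21},
    {"travel": [0, 0, 0], "yaw": -0.28},
    {"travel": [0, 0, 0], "yaw": -0.35},
    {"travel": [0, 0, 0], "yaw": -0.365},
    {"travel": [0, 0, 0], "yaw": -0.37},
    {"travel": [0, 0, 0], "yaw": -0.37},
  ],
)

```text
time_s: 30.68
tcp_pos: [0.5398, 0.1058, 0.2181]
ee_rot: [0.0, -0.001, 1.0, -0.0]
wrist_force: [-0.4, 0.1, -0.5]
finger_gap: 0.0312
finger_force: 38.9
```

```bash
python3 edges.py; python3 - <<'E'
import cv2,glob
from h import *
s=readout.state(); print(R(s["ee_rot"])[:,1].round(3))
f=sorted(glob.glob('pics/w_*.png'))[-1]; I=cv2.imread(f); im=I.mean(2).astype(int)
for r in (270,300,325): print(r,im[r,218:268].tolist(),im[r,300:350].tolist())
cv2.imwrite('pics/k.png',I)
E
```

```text
[0.53980069 0.1057611  0.21813624] 38.94889712333679
[(242, 121, [55, 50, 45]), (320, 24, [73, 63, 53]), (350, 308, [204, 205, 206]), (368, 299, [71, 71, 71]), (379, 67, [65, 65, 64]), (396, 54, [36, 35, 35]), (397, 54, [36, 35, 35])]
[-0.001  1.     0.   ]
270 [207, 206, 206, 205, 205, 204, 202, 201, 201, 201, 204, 206, 165, 55, 69, 73, 73, 72, 73, 72, 73, 73, 73, 71, 59, 39, 45, 54, 52, 53, 51, 51, 51, 51, 51, 50, 50, 51, 50, 51, 49, 49, 49, 49, 49, 47, 48, 49, 48, 48] [47, 46, 47, 47, 45, 47, 48, 46, 48, 47, 47, 47, 49, 49, 49, 50, 49, 48, 51, 49, 45, 35, 46, 73, 84, 82, 82, 82, 82, 82, 82, 82, 80, 77, 101, 103, 193, 219, 214, 213, 213, 213, 215, 224, 145, 150, 103, 67, 71, 69]
300 [48, 49, 48, 44, 70, 74, 73, 73, 72, 73, 73, 72, 71, 71, 71, 73, 59, 51, 52, 53, 52, 52, 53, 50, 51, 51, 50, 51, 50, 50, 50, 50, 50, 49, 48, 47, 48, 48, 49, 47, 48, 47, 48, 47, 48, 48, 46, 46, 47, 45] [45, 44, 44, 46, 44, 44, 45, 45, 45, 44, 44, 44, 44, 45, 45, 45, 45, 45, 45, 45, 46, 46, 45, 45, 45, 45, 45, 45, 45, 43, 57, 66, 66, 66, 64, 70, 79, 81, 80, 79, 81, 82, 81, 31, 28, 30, 30, 29, 32, 31]
325 [42, 42, 42, 40, 41, 42, 41, 40, 39, 44, 59, 63, 64, 64, 65, 64, 65, 64, 64, 64, 63, 64, 64, 64, 64, 63, 64, 64, 64, 64, 64, 63, 64, 64, 63, 63, 64, 63, 63, 63, 64, 63, 63, 64, 64, 63, 63, 63, 64, 65] [65, 65, 65, 64, 64, 64, 65, 64, 64, 64, 64, 64, 65, 65, 64, 64, 65, 65, 63, 64, 63, 63, 64, 64, 63, 63, 63, 61, 57, 56, 55, 54, 55, 54, 51, 106, 94, 29, 28, 32, 33, 30, 31, 31, 30, 31, 31, 31, 30, 32]
```

View pics/k.png

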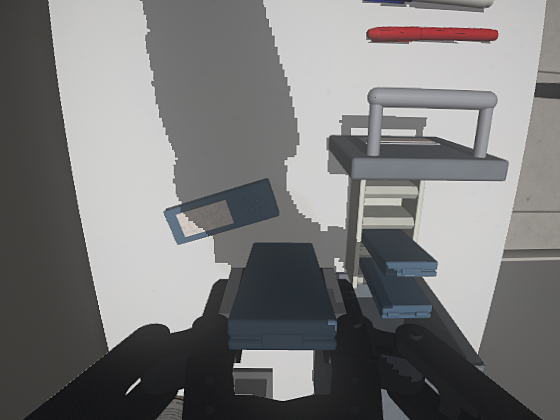

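```bash
python3 - <<'E'
from fit2 import *
s=readout.state()
print(fit2([(228,320),(336,320),(229,350),(336,350),(252,242),(316,242)],s,.068))
# standing case A top, z=.101
im=cv2.imread(sorted(__import__('glob').glob('pics/w_*.png'))[-1])
print(px2w("wrist",[(360,230),(412,230),(385,265),(437,263),(388,277),(436,274)],.101,s).round(4)[:,:2].tolist())
E
```

```text
(np.float64(80.4), array([0.0656, 0.0502, 0.0073]), np.float64(3.7))
[[0.5313, 0.1496], [0.5313, 0.1798], [0.5537, 0.1663], [0.5527, 0.1979], [0.5618, 0.1689], [0.5601, 0.1985]]
```

Call:
drive_tool(
  moves=[
    {"travel": [0, 0.1, 0], "yaw": 0},
    {"travel": [0, 0.25, 0], "yaw": 0},
    {"travel": [0, 0.385, 0], "yaw": 0},
    {"travel": [0, 0.385, 0], "yaw": 0},
    {"travel": [0, 0.385, -0.1], "yaw": 0},
    {"travel": [0, 0.385, -0.2], "yaw": 0},
    {"travel": [0, 0.385, -0.28], "yaw": 0},
    {"travel": [0, 0.385, -0.34], "yaw": 0},
    {"travel": [0, 0.385, -0.34], "yaw": 0},
  ],
)

```text
time_s: 31.48
tcp_pos: [0.5384, 0.1821, 0.1477]
ee_rot: [-0.002, -0.0, 1.0, -0.001]
wrist_force: [0.3, -0.2, -1.3]
finger_gap: 0.0311
finger_force: 39.0
```

Call:
drive_tool(
  moves=[
    {"travel": [0, 0, -0.03], "yaw": 0},
    {"travel": [0, 0, -0.06], "yaw": 0},
    {"travel": [0, 0, -0.09], "yaw": 0},
    {"travel": [0, 0, -0.12], "yaw": 0},
    {"travel": [0, 0, -0.12], "yaw": 0},
  ],
)

```text
time_s: 31.9
tcp_pos: [0.5404, 0.1829, 0.1254]
ee_rot: [0.001, 0.0, 1.0, 0.0]
wrist_force: [1.1, -0.4, -0.2]
finger_gap: 0.0309
finger_force: 39.0
```

```bash
python3 edges.py; python3 - <<'E'
from h import *
import glob
s=readout.state(); print(s["wrist_force"])
im=cv2.imread(sorted(glob.glob('pics/w_*.png'))[-1]); g=im.mean(2).astype(int)
print(g[240,215:360].tolist())
t=vision.grab_frame("top"); cv2.imwrite("pics/t9.png",t)
E
```

```text
[0.54039362 0.18287821 0.1253763 ] 39.034438133239746
[(257, 40, [59, 52, 44]), (319, 27, [78, 67, 55]), (320, 27, [80, 69, 56]), (333, 16, [72, 62, 50]), (349, 18, [58, 49, 40]), (384, 27, [76, 64, 52]), (385, 27, [77, 66, 53]), (396, 78, [28, 26, 26])]
[ 0.50369854  0.9755816  -1.18264415]
[78, 79, 78, 78, 78, 78, 79, 78, 78, 78, 78, 78, 78, 78, 78, 77, 78, 78, 78, 78, 78, 77, 77, 78, 78, 78, 77, 78, 78, 78, 78, 77, 78, 77, 76, 78, 77, 77, 77, 77, 77, 78, 78, 78, 77, 78, 77, 78, 78, 79, 78, 78, 79, 79, 78, 79, 79, 79, 79, 79, 79, 79, 80, 81, 80, 81, 79, 79, 73, 108, 147, 142, 141, 141, 140, 141, 141, 141, 141, 141, 142, 142, 141, 143, 141, 142, 142, 142, 142, 141, 142, 141, 141, 142, 141, 141, 141, 140, 140, 140, 141, 140, 140, 141, 140, 140, 140, 140, 140, 140, 140, 140, 140, 140, 141, 141, 141, 139, 141, 140, 140, 140, 141, 141, 141, 142, 143, 143, 143, 143, 142, 143, 143, 143, 143, 143, 143, 143, 142, 141, 142, 141, 141, 142, 141]
```

Call:
drive_tool(
  moves=[
    {"travel": [0, 0, -0.02], "yaw": 0},
    {"travel": [0, 0, -0.02], "yaw": 0},
    {"travel": [0, 0, -0.02], "yaw": 0},
  ],
)

```text
time_s: 32.25
tcp_pos: [0.5408, 0.183, 0.1221]
ee_rot: [0.001, 0.0, 1.0, 0.0]
wrist_force: [3.1, -0.0, -0.4]
finger_gap: 0.0312
finger_force: 39.0
```

Call:
drive_tool(
  moves=[
    {"travel": [0, 0, 0], "yaw": 0},
    {"travel": [0, 0, 0], "yaw": 0},
    {"travel": [0, 0, 0], "yaw": 0},
    {"travel": [0, 0, 0], "yaw": 0},
    {"travel": [0, 0, 0], "yaw": 0},
  ],
  gripper=-0.2,
)

```text
time_s: 32.67
tcp_pos: [0.5391, 0.1827, 0.1218]
ee_rot: [-0.001, 0.0, 1.0, -0.0]
wrist_force: [-0.4, -0.2, -0.4]
finger_gap: 0.051
finger_force: 0.0
```

```bash
python3 edges.py; python3 - <<'E'
from h import *
import glob
s=readout.state(); print(s["wrist_force"])
for z in (.098,.102): print(px2w("wrist",[(284,r) for r in (310,320,330,340,350,360,370)],z,s)[:,0].round(4).tolist())
E
```

```text
[0.53913268 0.18269731 0.12181348] 0.0
[(228, 23, [81, 78, 75]), (267, 41, [59, 51, 44]), (315, 28, [80, 69, 56]), (336, 20, [84, 72, 60]), (337, 20, [84, 72, 59]), (343, 31, [59, 51, 42]), (396, 50, [28, 26, 25]), (397, 50, [29, 27, 26])]
[0.05399207 0.82103241 0.04649056]
[0.52, 0.5237, 0.5276, 0.5315, 0.5356, 0.5398, 0.5442]
[0.5172, 0.5208, 0.5245, 0.5283, 0.5322, 0.5362, 0.5404]
```

Call:
drive_tool(
  moves=[
    {"travel": [0, 0, 0.1], "yaw": 0},
    {"travel": [0, 0, 0.25], "yaw": 0},
    {"travel": [0, 0, 0.45], "yaw": 0},
    {"travel": [0.05, 0, 0.6], "yaw": 0},
    {"travel": [0.1, 0, 0.6], "yaw": 0},
    {"travel": [0.15, 0, 0.6], "yaw": 0},
    {"travel": [0.15, 0, 0.6], "yaw": 0},
    {"travel": [0.15, 0, 0.6], "yaw": 0},
  ],
)

```text
time_s: 33.38
tcp_pos: [0.5691, 0.1822, 0.2404]
ee_rot: [-0.001, 0.001, 1.0, -0.001]
wrist_force: [-0.2, 0.0, 0.1]
finger_gap: 0.0516
finger_force: 0.0
```

```bash
python3 - <<'E'
from h import *
s=readout.state(); im=vision.grab_frame("wrist"); cv2.imwrite("pics/w20.png",im); print(s["tcp_pos"],R(s["ee_rot"])[:,1].round(3),s["finger_gap"])
t=vision.grab_frame("top"); print(cases(im=t))
o=np.zeros((600,800,3),np.uint8); o[:420,:560]=im; o[300:,500:]=cv2.resize(t[150:250,200:300],(300,300),interpolation=cv2.INTER_CUBIC);  cv2.imwrite('pics/l.png',o)
E
```

```text
[0.5691346  0.18221345 0.24037525] [ 0.002  1.    -0.001] 0.05158156053672915
[(0.5596, 0.0469, 73.0, 31.4, -73.0), (0.7038, 0.2562, 159.2, 119.1, -64.8)]
```

View pics/l.png

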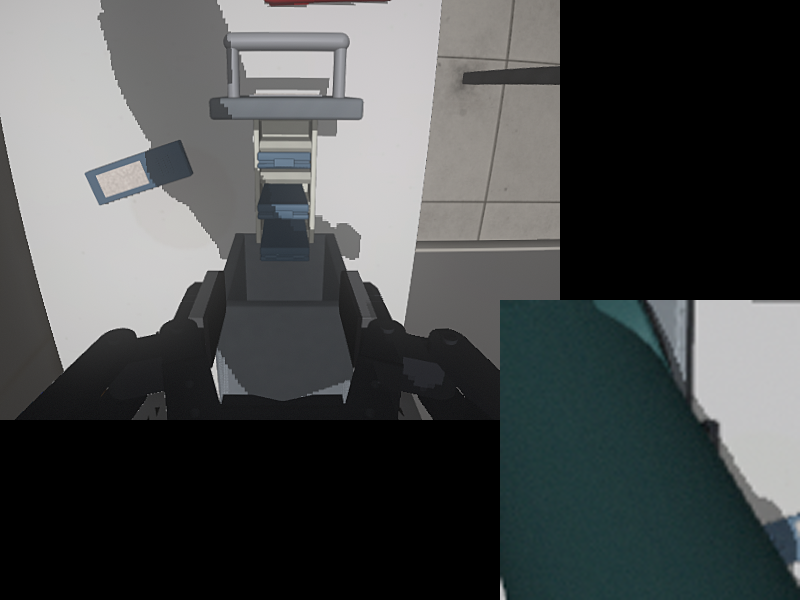

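Three cases stand in the drawer: case 2's top at rows 152–168 (leaning forward), case 1's top at 206–217 and the filed one at 248–260. The last case is on the bench at (140,172).

```bash
python3 - <<'E'
from h import *
s=readout.state(); im=cv2.imread("pics/w20.png")
print([(r,im[r,295].tolist()) for r in range(92,125,2)])
print([(r,im[r,265].tolist()) for r in range(136,266,3)])
for z,rows in ((.107,(97,108,110,119)),(.101,(152,168,206,217,248,260))):
    print(z,px2w("wrist",[(284,r) for r in rows],z,s)[:,0].round(4).tolist())
print(px2w("wrist",[(257,160),(311,160)],.1,s).round(4).tolist(),px2w("wrist",[(290,41)],.1,s).round(4).tolist())
print(wcases(im,s,roi=(60,120,215,230)))
E
```

```text
[(92, [201, 201, 202]), (94, [166, 168, 172]), (96, [105, 101, 100]), (98, [108, 103, 100]), (100, [130, 123, 118]), (102, [134, 129, 124]), (104, [134, 128, 122]), (106, [133, 127, 122]), (108, [132, 126, 122]), (110, [131, 125, 121]), (112, [128, 123, 118]), (114, [128, 123, 118]), (116, [123, 118, 113]), (118, [93, 90, 86]), (120, [88, 91, 92]), (122, [106, 109, 110]), (124, [106, 110, 110])]
[(136, [152, 159, 159]), (139, [93, 97, 97]), (142, [172, 180, 180]), (145, [172, 180, 180]), (148, [139, 146, 146]), (151, [111, 115, 115]), (154, [147, 128, 109]), (157, [140, 122, 102]), (160, [104, 90, 75]), (163, [104, 90, 76]), (166, [123, 104, 86]), (169, [95, 100, 100]), (172, [153, 160, 161]), (175, [172, 180, 181]), (178, [167, 176, 175]), (181, [103, 107, 108]), (184, [56, 51, 46]), (187, [59, 54, 49]), (190, [58, 53, 48]), (193, [59, 54, 49]), (196, [58, 53, 48]), (199, [59, 53, 48]), (202, [58, 53, 48]), (205, [73, 65, 56]), (208, [73, 64, 55]), (211, [68, 60, 52]), (214, [67, 60, 52]), (217, [75, 66, 57]), (220, [57, 50, 44]), (223, [58, 52, 46]), (226, [58, 51, 45]), (229, [58, 52, 46]), (232, [58, 51, 46]), (235, [58, 51, 45]), (238, [57, 50, 44]), (241, [59, 51, 46]), (244, [56, 50, 44]), (247, [60, 53, 46]), (250, [72, 63, 53]), (253, [70, 61, 51]), (256, [71, 63, 54]), (259, [70, 61, 51]), (262, [71, 68, 65]), (265, [69, 66, 64])]
0.107 [0.4872, 0.4931, 0.4942, 0.4991]
0.101 [0.5186, 0.5282, 0.552, 0.5592, 0.5804, 0.589]
[[0.5235, 0.1668, 0.1], [0.5235, 0.199, 0.1]] [[0.4574, 0.1861, 0.1]]
[[551.6, 54.8, 92.3, 31.3, 107.3]]
```

Call:
drive_tool(
  moves=[
    {"travel": [-0.15, 0, 0], "yaw": -0.07},
    {"travel": [-0.3, 0, 0], "yaw": -0.14},
    {"travel": [-0.4, 0, 0], "yaw": -0.21},
    {"travel": [-0.48, 0, 0], "yaw": -0.28},
    {"travel": [-0.48, 0, 0], "yaw": -0.35},
    {"travel": [-0.48, 0, 0], "yaw": -0.42},
    {"travel": [-0.48, 0, 0], "yaw": -0.49},
    {"travel": [-0.48, 0, 0], "yaw": -0.56},
    {"travel": [-0.48, 0, 0], "yaw": -0.63},
    {"travel": [-0.48, 0, 0], "yaw": -0.7},
  ],
  gripper=-0.4,
)

```text
time_s: 34.32
tcp_pos: [0.4723, 0.1826, 0.2408]
ee_rot: [-0.001, 0.525, 0.851, -0.001]
wrist_force: [-0.3, 0.5, 0.0]
finger_gap: 0.0598
finger_force: 0.0
```

Call:
drive_tool(
  moves=[
    {"travel": [0, 0, 0], "yaw": -0.07},
    {"travel": [0, 0, 0], "yaw": -0.14},
    {"travel": [0, 0, 0], "yaw": -0.21},
    {"travel": [0, 0, 0], "yaw": -0.28},
    {"travel": [0, 0, 0], "yaw": -0.302},
    {"travel": [0, 0, -0.1], "yaw": -0.302},
    {"travel": [0, 0, -0.2], "yaw": -0.302},
    {"travel": [0, 0, -0.2], "yaw": -0.302},
    {"travel": [0, 0, -0.2], "yaw": -0.302},
  ],
)

```text
time_s: 35.07
tcp_pos: [0.4722, 0.1823, 0.2006]
ee_rot: [-0.001, 0.708, 0.706, -0.002]
wrist_force: [0.0, -0.7, 0.1]
finger_gap: 0.0598
finger_force: 0.0
```

```bash
python3 - <<'E'
from h import *
s=readout.state(); im=vision.grab_frame("wrist"); cv2.imwrite("pics/w21.png",im); print(s["tcp_pos"],R(s["ee_rot"])[:,1].round(3),s["finger_gap"])
p=np.array(s["tcp_pos"]);Rm=R(s["ee_rot"])
print("tips px",w2px("wrist",[p+Rm@[0,y,.068] for y in (.030,.0445,-.03,-.0445)],s).round(0).tolist())
print("panel rear/case2 front px",w2px("wrist",[[.501,.183,.107],[.520,.183,.101],[.520,.198,.101]],s).round(0).tolist())
r=int(w2px("wrist",[[.520,.19,.101]],s)[0,1]); print(r,im[r,250:460:2].tolist())
E
```

```text
[0.47215957 0.18234905 0.20062677] [ 1.    -0.004 -0.004] 0.05983980419455474
tips px [[350.0, 287.0], [382.0, 287.0], [215.0, 287.0], [183.0, 287.0]]
panel rear/case2 front px [[340.0, 260.0], [374.0, 254.0], [376.0, 228.0]]
242 [[85, 83, 82], [92, 91, 90], [97, 95, 94], [97, 95, 95], [98, 96, 96], [99, 96, 96], [96, 94, 93], [89, 87, 87], [82, 80, 80], [109, 110, 110], [123, 124, 124], [122, 123, 123], [123, 124, 124], [123, 123, 123], [123, 123, 123], [122, 124, 123], [122, 123, 123], [123, 123, 123], [122, 123, 123], [123, 123, 123], [122, 123, 123], [122, 123, 123], [123, 123, 123], [122, 123, 123], [122, 123, 123], [122, 123, 123], [123, 123, 123], [119, 119, 120], [82, 84, 87], [94, 92, 92], [62, 60, 59], [60, 59, 58], [61, 59, 58], [60, 58, 57], [74, 71, 70], [78, 76, 74], [81, 78, 76], [81, 78, 76], [81, 78, 76], [81, 78, 76], [80, 77, 75], [81, 78, 76], [81, 78, 76], [81, 78, 76], [78, 75, 73], [73, 72, 71], [85, 88, 89], [84, 87, 87], [85, 88, 88], [85, 88, 89], [85, 88, 88], [85, 89, 89], [85, 89, 89], [84, 88, 88], [87, 90, 92], [100, 103, 104], [100, 104, 105], [86, 89, 90], [86, 89, 90], [60, 57, 54], [58, 53, 49], [59, 55, 51], [58, 54, 50], [72, 65, 58], [79, 70, 60], [80, 70, 61], [80, 71, 62], [79, 69, 60], [78, 69, 60], [71, 64, 57], [77, 68, 60], [79, 70, 61], [79, 75, 71], [101, 105, 106], [87, 92, 92], [87, 90, 90], [87, 90, 91], [89, 92, 92], [90, 92, 93], [56, 51, 46], [58, 54, 49], [58, 54, 50], [58, 54, 49], [59, 53, 49], [58, 53, 49], [58, 54, 49], [59, 55, 50], [57, 52, 48], [58, 53, 49], [58, 53, 49], [58, 52, 48], [57, 53, 48], [56, 52, 48], [68, 61, 53], [78, 69, 59], [77, 68, 58], [78, 68, 59], [76, 67, 59], [75, 66, 58], [67, 61, 53], [76, 66, 57], [79, 68, 59], [63, 56, 51], [55, 49, 46], [55, 51, 46]]
```

Call:
drive_tool(
  moves=[
    {"travel": [0.007, 0, -0.05], "yaw": 0},
    {"travel": [0.007, 0, -0.1], "yaw": 0},
    {"travel": [0.007, 0, -0.14], "yaw": 0},
    {"travel": [0.007, 0, -0.17], "yaw": 0},
    {"travel": [0.007, 0, -0.19], "yaw": 0},
    {"travel": [0.007, 0, -0.19], "yaw": 0},
  ],
)

```text
time_s: 35.62
tcp_pos: [0.4746, 0.1825, 0.1629]
ee_rot: [-0.0, 0.709, 0.706, -0.001]
wrist_force: [0.1, -0.1, 0.1]
finger_gap: 0.0598
finger_force: 0.0
```

Call:
drive_tool(
  moves=[
    {"travel": [0, 0, -0.03], "yaw": 0},
    {"travel": [0, 0, -0.035], "yaw": 0},
    {"travel": [0.02, 0, -0.035], "yaw": 0},
    {"travel": [0.04, 0, -0.035], "yaw": 0},
    {"travel": [0.06, 0, -0.035], "yaw": 0},
    {"travel": [0.08, 0, -0.035], "yaw": 0},
    {"travel": [0.095, 0, -0.035], "yaw": 0},
    {"travel": [0.095, 0, -0.035], "yaw": 0},
  ],
)

```text
time_s: 36.28
tcp_pos: [0.4952, 0.1828, 0.1571]
ee_rot: [0.0, 0.709, 0.706, 0.001]
wrist_force: [0.5, -0.3, -0.1]
finger_gap: 0.0601
finger_force: 0.0
```

Call:
drive_tool(
  moves=[
    {"travel": [-0.03, 0, 0], "yaw": 0},
    {"travel": [-0.05, 0, 0.1], "yaw": 0},
    {"travel": [-0.05, 0, 0.3], "yaw": 0},
    {"travel": [-0.05, 0, 0.45], "yaw": 0},
    {"travel": [-0.05, 0, 0.45], "yaw": 0},
    {"travel": [-0.05, 0, 0.45], "yaw": 0},
  ],
)

```text
time_s: 36.78
tcp_pos: [0.4847, 0.1833, 0.2487]
ee_rot: [0.001, 0.708, 0.706, 0.002]
wrist_force: [-0.6, -0.8, 0.1]
finger_gap: 0.0594
finger_force: 0.0
```

```bash
python3 - <<'E'
from h import *
s=readout.state(); im=vision.grab_frame("wrist"); cv2.imwrite("pics/w22.png",im); print(s["tcp_pos"])
r=int(w2px("wrist",[[.520,.19,.101]],s)[0,1]); print(r)
row=im[r].astype(int); 
for c in range(280,480,2):
    print(c,row[c].tolist(),px2w("wrist",[(c,r)],.102,s)[0,0].round(4),end=' | ')
E
```

```text
[0.48471011 0.18325975 0.24865782]
214
280 [116, 116, 115] 0.4837 | 282 [115, 116, 116] 0.485 | 284 [116, 116, 116] 0.4863 | 286 [116, 115, 116] 0.4876 | 288 [116, 116, 116] 0.4889 | 290 [116, 116, 115] 0.4902 | 292 [115, 115, 115] 0.4915 | 294 [116, 117, 117] 0.4928 | 296 [99, 100, 100] 0.4941 | 298 [86, 86, 88] 0.4954 | 300 [68, 65, 65] 0.4967 | 302 [58, 57, 56] 0.4979 | 304 [63, 61, 61] 0.4992 | 306 [76, 74, 71] 0.5005 | 308 [78, 75, 73] 0.5018 | 310 [77, 75, 73] 0.5031 | 312 [78, 75, 73] 0.5044 | 314 [77, 75, 73] 0.5057 | 316 [77, 74, 72] 0.507 | 318 [77, 75, 73] 0.5083 | 320 [76, 73, 71] 0.5096 | 322 [70, 69, 68] 0.5109 | 324 [82, 84, 85] 0.5122 | 326 [83, 86, 86] 0.5135 | 328 [83, 86, 87] 0.5148 | 330 [82, 85, 86] 0.5161 | 332 [83, 87, 86] 0.5174 | 334 [83, 87, 87] 0.5187 | 336 [73, 75, 75] 0.52 | 338 [86, 89, 89] 0.5213 | 340 [96, 99, 101] 0.5226 | 342 [96, 101, 101] 0.5239 | 344 [96, 100, 101] 0.5252 | 346 [97, 101, 101] 0.5265 | 348 [93, 97, 97] 0.5278 | 350 [82, 85, 86] 0.5291 | 352 [82, 85, 86] 0.5304 | 354 [59, 56, 53] 0.5317 | 356 [56, 52, 49] 0.533 | 358 [56, 51, 48] 0.
[... 861 characters left out ...]
2 | 426 [53, 49, 44] 0.5795 | 428 [53, 48, 44] 0.5809 | 430 [53, 48, 45] 0.5823 | 432 [53, 48, 45] 0.5836 | 434 [52, 48, 43] 0.585 | 436 [52, 47, 42] 0.5864 | 438 [53, 49, 44] 0.5877 | 440 [52, 47, 43] 0.5891 | 442 [52, 48, 43] 0.5905 | 444 [51, 46, 42] 0.5919 | 446 [68, 59, 51] 0.5932 | 448 [73, 63, 54] 0.5946 | 450 [71, 62, 53] 0.596 | 452 [64, 56, 48] 0.5974 | 454 [70, 61, 51] 0.5988 | 456 [68, 59, 50] 0.6002 | 458 [70, 61, 53] 0.6016 | 460 [71, 67, 66] 0.603 | 462 [72, 69, 67] 0.6044 | 464 [72, 69, 65] 0.6058 | 466 [72, 69, 67] 0.6072 | 468 [72, 68, 66] 0.6086 | 470 [71, 69, 67] 0.61 | 472 [71, 68, 66] 0.6114 | 474 [73, 69, 67] 0.6128 | 476 [72, 69, 66] 0.6142 | 478 [72, 69, 66] 0.6157 |
```

Call:
drive_tool(
  moves=[
    {"travel": [0.1, -0.18, 0], "yaw": 0.07},
    {"travel": [0.2, -0.36, 0], "yaw": 0.14},
    {"travel": [0.3, -0.54, 0], "yaw": 0.19},
    {"travel": [0.347, -0.64, 0], "yaw": 0.19},
    {"travel": [0.347, -0.64, -0.1], "yaw": 0.19},
    {"travel": [0.347, -0.64, -0.28], "yaw": 0.19},
    {"travel": [0.347, -0.64, -0.46], "yaw": 0.19},
    {"travel": [0.347, -0.64, -0.46], "yaw": 0.19},
    {"travel": [0.347, -0.64, -0.46], "yaw": 0.19},
  ],
  gripper=-0.4,
  squeeze=22,
)

```text
time_s: 37.58
tcp_pos: [0.5511, 0.0545, 0.1523]
ee_rot: [-0.003, 0.596, 0.803, -0.003]
wrist_force: [-0.3, 0.1, 1.4]
finger_gap: 0.0597
finger_force: 0.0
```

```bash
python3 - <<'E'
from h import *
s=readout.state(); im=vision.grab_frame("wrist"); cv2.imwrite("pics/w23.png",im); y=R(s["ee_rot"])[:,1]; print(s["tcp_pos"],np.degrees(np.arctan2(y[1],y[0])))
print(wcases(im,s,roi=(0,100,560,420)))
p=np.array(s["tcp_pos"])
print(w2px("wrist",[[p[0],p[1],.01]],s))
t=vision.grab_frame("top"); print(cases(im=t))
E
```

```text
[0.55113107 0.05445143 0.15231754] 16.85620422919259
[[553.6, 54.8, 92.2, 30.9, 107.3]]
[[284.28728881 227.00307496]]
[(0.1879, 0.2871, 72.4, 36.6, -89.2), (0.2025, 0.1084, 245.5, 61.5, -89.4), (0.2136, -0.0691, 96.2, 86.5, -85.9)]
```

Call:
drive_tool(
  moves=[
    {"travel": [0, 0, -0.12], "yaw": 0},
    {"travel": [0, 0, -0.24], "yaw": 0},
    {"travel": [0, 0, -0.32], "yaw": 0},
    {"travel": [0, 0, -0.37], "yaw": 0},
    {"travel": [0, 0, -0.4], "yaw": 0},
    {"travel": [0, 0, -0.4], "yaw": 0},
    {"travel": [0, 0, -0.4], "yaw": 0},
  ],
)

```text
time_s: 38.27
tcp_pos: [0.5542, 0.0548, 0.0759]
ee_rot: [0.001, 0.596, 0.803, 0.001]
wrist_force: [0.2, -0.6, -0.4]
finger_gap: 0.0596
finger_force: 0.0
```

Call:
drive_tool(
  moves=[
    {"travel": [0, 0, 0], "yaw": 0},
    {"travel": [0, 0, 0], "yaw": 0},
    {"travel": [0, 0, 0], "yaw": 0},
    {"travel": [0, 0, 0], "yaw": 0},
    {"travel": [0, 0, 0], "yaw": 0},
    {"travel": [0, 0, 0], "yaw": 0},
  ],
  gripper=1,
  squeeze=22,
)

```text
time_s: 38.77
tcp_pos: [0.5541, 0.0548, 0.076]
ee_rot: [0.001, 0.596, 0.803, 0.001]
wrist_force: [-1.5, -0.6, 6.6]
finger_gap: 0.0318
finger_force: 21.9
```

Call:
drive_tool(
  moves=[
    {"travel": [0, 0, 0.1], "yaw": 0},
    {"travel": [0, 0, 0.28], "yaw": 0},
    {"travel": [0, 0, 0.46], "yaw": 0},
    {"travel": [0, 0, 0.62], "yaw": -0.07},
    {"travel": [0.1, 0.0, 0.715], "yaw": -0.14},
    {"travel": [0.25, 0.1, 0.715], "yaw": -0.187},
    {"travel": [0.4, 0.2, 0.715], "yaw": -0.187},
    {"travel": [0.455, 0.285, 0.715], "yaw": -0.187},
    {"travel": [0.455, 0.285, 0.715], "yaw": -0.187},
    {"travel": [0.455, 0.285, 0.715], "yaw": -0.187},
  ],
)

```text
time_s: 39.6
tcp_pos: [0.6445, 0.1136, 0.2176]
ee_rot: [-0.0, 0.706, 0.708, -0.0]
wrist_force: [-1.0, -0.4, -0.1]
finger_gap: 0.0311
finger_force: 22.5
```

Call:
drive_tool(
  moves=[
    {"travel": [0, 0, -0.05], "yaw": 0},
    {"travel": [0, 0, -0.09], "yaw": 0},
    {"travel": [0, 0, -0.11], "yaw": 0},
    {"travel": [0, 0, -0.13], "yaw": 0},
    {"travel": [0, 0, -0.15], "yaw": 0},
    {"travel": [0, 0, -0.17], "yaw": 0},
    {"travel": [0, 0, -0.19], "yaw": 0},
  ],
)

```text
time_s: 40.18
tcp_pos: [0.6436, 0.1091, 0.1803]
ee_rot: [-0.0, 0.708, 0.706, -0.001]
wrist_force: [-1.6, -2.8, 8.3]
finger_gap: 0.0311
finger_force: 28.0
```

Call:
drive_tool(
  moves=[
    {"travel": [0, 0, -0.02], "yaw": 0},
    {"travel": [0, 0.01, -0.04], "yaw": 0},
    {"travel": [0, 0.02, -0.06], "yaw": 0},
    {"travel": [0, 0.03, -0.08], "yaw": 0},
    {"travel": [0, 0.04, -0.1], "yaw": 0},
    {"travel": [0, 0.05, -0.12], "yaw": 0},
    {"travel": [0, 0.06, -0.13], "yaw": 0},
    {"travel": [0, 0.07, -0.13], "yaw": 0},
    {"travel": [0, 0.08, -0.13], "yaw": 0},
    {"travel": [0, 0.08, -0.13], "yaw": 0},
  ],
)

```text
time_s: 41.02
tcp_pos: [0.6454, 0.1164, 0.1553]
ee_rot: [0.005, 0.71, 0.704, -0.003]
wrist_force: [-0.3, -13.3, 9.0]
finger_gap: 0.0314
finger_force: 43.4
```

Same as before; continue with the same sequence (last push, retreat, turn 180°, straighten).

Call:
drive_tool(
  moves=[
    {"travel": [0, 0.02, 0], "yaw": 0},
    {"travel": [0, 0.03, 0], "yaw": 0},
    {"travel": [0, 0.03, 0], "yaw": 0},
    {"travel": [0, 0.03, 0], "yaw": 0},
  ],
)

```text
time_s: 41.35
tcp_pos: [0.6453, 0.1185, 0.1545]
ee_rot: [0.007, 0.711, 0.703, -0.005]
wrist_force: [1.2, -19.4, 3.5]
finger_gap: 0.0313
finger_force: 46.5
```

Call:
drive_tool(
  moves=[
    {"travel": [0, -0.05, 0.03], "yaw": 0},
    {"travel": [0, -0.1, 0.1], "yaw": 0},
    {"travel": [0, -0.1, 0.2], "yaw": 0},
    {"travel": [0, -0.1, 0.31], "yaw": 0},
    {"travel": [0, -0.28, 0.31], "yaw": 0.07},
    {"travel": [0, -0.28, 0.31], "yaw": 0.14},
    {"travel": [0, -0.28, 0.31], "yaw": 0.21},
    {"travel": [0, -0.28, 0.31], "yaw": 0.28},
    {"travel": [0, -0.28, 0.31], "yaw": 0.35},
    {"travel": [0, -0.28, 0.31], "yaw": 0.42},
  ],
)

```text
time_s: 42.18
tcp_pos: [0.6439, 0.0781, 0.2164]
ee_rot: [-0.0, 0.437, 0.899, 0.0]
wrist_force: [0.4, 1.1, 0.1]
finger_gap: 0.0314
finger_force: 45.6
```

Call:
drive_tool(
  moves=[
    {"travel": [0, 0, 0], "yaw": 0.07},
    {"travel": [0, 0, 0], "yaw": 0.14},
    {"travel": [0, 0, 0], "yaw": 0.21},
    {"travel": [0, 0, 0], "yaw": 0.28},
    {"travel": [0, 0, 0], "yaw": 0.35},
    {"travel": [0, 0, 0], "yaw": 0.42},
    {"travel": [0, 0, 0], "yaw": 0.49},
    {"travel": [0, 0, 0], "yaw": 0.56},
    {"travel": [0, 0, 0], "yaw": 0.63},
    {"travel": [0, 0, 0], "yaw": 0.7},
  ],
)

```text
time_s: 43.02
tcp_pos: [0.6439, 0.0779, 0.2165]
ee_rot: [-0.0, -0.097, 0.995, 0.0]
wrist_force: [-0.1, -0.2, 0.0]
finger_gap: 0.0313
finger_force: 45.6
```

Call:
drive_tool(
  moves=[
    {"travel": [0, 0, 0], "yaw": 0.07},
    {"travel": [0, 0, 0], "yaw": 0.14},
    {"travel": [0, 0, 0], "yaw": 0.21},
    {"travel": [0, 0, 0], "yaw": 0.28},
    {"travel": [0, 0, 0], "yaw": 0.35},
    {"travel": [0, 0, 0], "yaw": 0.42},
    {"travel": [0, 0, 0], "yaw": 0.49},
    {"travel": [0, 0, 0], "yaw": 0.56},
    {"travel": [0, 0, 0], "yaw": 0.63},
    {"travel": [0, 0, 0], "yaw": 0.7},
  ],
)

```text
time_s: 43.85
tcp_pos: [0.644, 0.0777, 0.2165]
ee_rot: [-0.0, -0.603, 0.798, -0.0]
wrist_force: [0.3, -0.5, -1.4]
finger_gap: 0.0311
finger_force: 45.6
```

Call:
drive_tool(
  moves=[
    {"travel": [0, 0, 0], "yaw": 0.07},
    {"travel": [0, 0, 0], "yaw": 0.14},
    {"travel": [0, 0, 0], "yaw": 0.18},
    {"travel": [0, 0, 0], "yaw": 0.18},
  ],
)

```text
time_s: 44.18
tcp_pos: [0.644, 0.0774, 0.2163]
ee_rot: [0.0, 0.708, -0.707, -0.0]
wrist_force: [-0.4, -1.5, -0.3]
finger_gap: 0.0314
finger_force: 45.6
```

Call:
drive_tool(
  moves=[
    {"travel": [0, 0.06, -0.06], "yaw": 0},
    {"travel": [0, 0.14, -0.06], "yaw": 0},
    {"travel": [0, 0.19, -0.06], "yaw": 0},
    {"travel": [0, 0.22, -0.06], "yaw": 0},
    {"travel": [0, 0.25, -0.06], "yaw": 0},
    {"travel": [0, 0.28, -0.06], "yaw": 0},
    {"travel": [0, 0.3, -0.06], "yaw": 0},
    {"travel": [0, 0.32, -0.06], "yaw": 0},
    {"travel": [0, 0.34, -0.06], "yaw": 0},
    {"travel": [0, 0.345, -0.06], "yaw": 0},
  ],
)

```text
time_s: 45.02
tcp_pos: [0.6448, 0.136, 0.2038]
ee_rot: [-0.008, -0.705, 0.709, -0.005]
wrist_force: [0.1, -9.5, 1.8]
finger_gap: 0.0308
finger_force: 41.1
```

Call:
drive_tool(
  moves=[
    {"travel": [0, -0.1, 0.0], "yaw": 0},
    {"travel": [0, -0.21, 0.07], "yaw": -0.07},
    {"travel": [-0.1, -0.21, 0.07], "yaw": -0.14},
    {"travel": [-0.2, -0.21, 0.07], "yaw": -0.21},
    {"travel": [-0.3, -0.21, 0.07], "yaw": -0.28},
    {"travel": [-0.4, -0.21, 0.07], "yaw": -0.35},
    {"travel": [-0.5, -0.21, 0.07], "yaw": -0.42},
    {"travel": [-0.59, -0.21, 0.07], "yaw": -0.49},
    {"travel": [-0.59, -0.21, 0.07], "yaw": -0.56},
    {"travel": [-0.59, -0.21, 0.07], "yaw": -0.63},
  ],
)

```text
time_s: 45.85
tcp_pos: [0.5252, 0.1049, 0.2186]
ee_rot: [-0.0, -0.284, 0.959, -0.0]
wrist_force: [0.6, 0.1, -0.2]
finger_gap: 0.0309
finger_force: 39.9
```

Call:
drive_tool(
  moves=[
    {"travel": [0, 0, 0], "yaw": -0.07},
    {"travel": [0, 0, 0], "yaw": -0.14},
    {"travel": [0, 0, 0], "yaw": -0.21},
    {"travel": [0, 0, 0], "yaw": -0.28},
    {"travel": [0, 0, 0], "yaw": -0.35},
    {"travel": [0, 0, 0], "yaw": -0.365},
    {"travel": [0, 0, 0], "yaw": -0.37},
    {"travel": [0, 0, 0], "yaw": -0.37},
  ],
)

```text
time_s: 46.52
tcp_pos: [0.5266, 0.105, 0.2183]
ee_rot: [0.0, -0.001, 1.0, 0.0]
wrist_force: [-0.7, -0.2, -0.1]
finger_gap: 0.0311
finger_force: 39.9
```

```bash
python3 edges.py; python3 - <<'E'
from h import *
import glob
s=readout.state(); print(R(s["ee_rot"])[:,1].round(3))
im=cv2.imread(sorted(glob.glob('pics/w_*.png'))[-1]); g=im.mean(2).astype(int)
for r in (265,300,325): print(r,g[r,218:268].tolist(),g[r,300:350].tolist())
print("pred panel rear, slot etc", w2px("wrist",[[.5105,.183,.107],[.4685,.183,.102],[.545,.183,.102]],s).round(0).tolist())
c=int(w2px("wrist",[[.52,.175,.107]],s)[0,0]); print(c,[(r,g[r,c]) for r in range(60,260,2)])
E
```

```text
[0.52657466 0.1050361  0.21825769] 39.87320601940155
[(243, 110, [54, 49, 45]), (320, 24, [71, 62, 53]), (350, 289, [198, 200, 201]), (377, 284, [64, 64, 64]), (388, 71, [64, 63, 63]), (396, 54, [38, 37, 37]), (397, 54, [38, 37, 36])]
[-0.002  1.     0.   ]
265 [198, 198, 198, 199, 198, 198, 198, 197, 198, 201, 199, 96, 106, 109, 109, 110, 109, 109, 110, 109, 108, 109, 108, 109, 108, 108, 109, 109, 86, 47, 49, 51, 51, 51, 50, 49, 49, 49, 48, 48, 48, 49, 47, 48, 47, 47, 47, 47, 47, 46] [47, 46, 47, 46, 46, 47, 46, 46, 46, 46, 49, 48, 48, 48, 48, 48, 47, 43, 58, 95, 111, 110, 109, 109, 109, 110, 110, 110, 110, 109, 109, 109, 107, 97, 178, 207, 200, 199, 198, 199, 199, 201, 210, 144, 104, 94, 72, 66, 67, 66]
300 [48, 49, 46, 44, 70, 72, 72, 70, 70, 71, 70, 69, 70, 69, 69, 71, 59, 49, 51, 51, 51, 51, 50, 48, 50, 49, 49, 49, 48, 48, 48, 49, 47, 46, 47, 47, 47, 46, 46, 46, 47, 46, 46, 45, 45, 45, 45, 44, 45, 45] [44, 43, 44, 43, 43, 43, 44, 43, 42, 43, 42, 42, 44, 43, 44, 45, 45, 43, 44, 45, 45, 45, 45, 44, 44, 44, 45, 44, 44, 40, 55, 63, 65, 64, 63, 64, 64, 63, 63, 63, 63, 65, 61, 29, 30,
[... 1966 characters left out ...]
 np.int64(69)), (196, np.int64(69)), (198, np.int64(61)), (200, np.int64(68)), (202, np.int64(94)), (204, np.int64(117)), (206, np.int64(121)), (208, np.int64(119)), (210, np.int64(119)), (212, np.int64(118)), (214, np.int64(117)), (216, np.int64(119)), (218, np.int64(117)), (220, np.int64(106)), (222, np.int64(187)), (224, np.int64(182)), (226, np.int64(133)), (228, np.int64(101)), (230, np.int64(72)), (232, np.int64(74)), (234, np.int64(75)), (236, np.int64(75)), (238, np.int64(66)), (240, np.int64(63)), (242, np.int64(63)), (244, np.int64(63)), (246, np.int64(63)), (248, np.int64(63)), (250, np.int64(62)), (252, np.int64(62)), (254, np.int64(62)), (256, np.int64(62)), (258, np.int64(63))]
```

```bash
python3 - <<'E'
from h import *
s=readout.state()
print("bar",px2w("wrist",[(408,134),(408,142),(408,150)],.097,s)[:,0].round(4))
for z in (.107,.044): print(z,[(r,px2w("wrist",[(408,r)],z,s)[0,0].round(4)) for r in (168,180,199,202,220,228)])
print(.102,[(r,px2w("wrist",[(408,r)],.102,s)[0,0].round(4)) for r in (230,238,258)])
# detector
vision.grab_frame("wrist")
print([(d["rect"],round(d["conf"],2)) for d in vision.look_for("wrist","handle")])
im=vision.grab_frame("wrist"); cv2.imwrite("pics/m.png",cv2.resize(im[100:400,320:560],None,fx=2.4,fy=2))
E
```

```text
bar [0.4642 0.4685 0.4728]
0.107 [(168, np.float64(0.4807)), (180, np.float64(0.4871)), (199, np.float64(0.4976)), (202, np.float64(0.4993)), (220, np.float64(0.5097)), (228, np.float64(0.5144))]
0.044 [(168, np.float64(0.4941)), (180, np.float64(0.5028)), (199, np.float64(0.5169)), (202, np.float64(0.5192)), (220, np.float64(0.5331)), (228, np.float64(0.5395))]
0.102 [(230, np.float64(0.5176)), (238, np.float64(0.5226)), (258, np.float64(0.5354))]
[]
```

View pics/m.png

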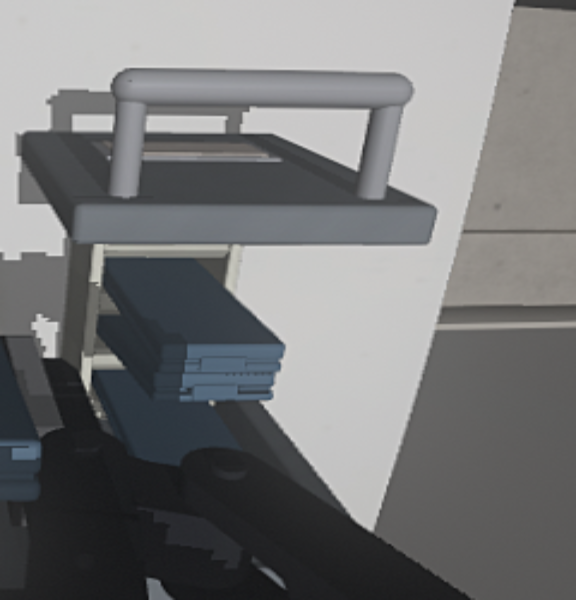

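The bar is at x≈.4685, so the drawer is ~100 mm open (pushed in ~10 mm by the nudge, still >80 mm). Slot 1 is at x≈.524, and the tops of cases 1 and 2 touch. I'll turn the held case by 180° so it leans rearwards, clear of the front panel.

Call:
drive_tool(
  moves=[
    {"travel": [0, -0.1, 0], "yaw": -0.07},
    {"travel": [0, -0.1, 0], "yaw": -0.14},
    {"travel": [0, -0.1, 0], "yaw": -0.21},
    {"travel": [0, -0.1, 0], "yaw": -0.28},
    {"travel": [0, -0.1, 0], "yaw": -0.35},
    {"travel": [0, -0.1, 0], "yaw": -0.42},
    {"travel": [0, -0.1, 0], "yaw": -0.49},
    {"travel": [0, -0.1, 0], "yaw": -0.56},
    {"travel": [0, -0.1, 0], "yaw": -0.63},
    {"travel": [0, -0.1, 0], "yaw": -0.7},
  ],
)

```text
time_s: 47.55
tcp_pos: [0.5265, 0.0848, 0.2179]
ee_rot: [-0.0, 0.524, 0.852, 0.0]
wrist_force: [-0.0, -0.1, -0.8]
finger_gap: 0.0311
finger_force: 39.9
```

Call:
drive_tool(
  moves=[
    {"travel": [0, 0, 0], "yaw": -0.07},
    {"travel": [0, 0, 0], "yaw": -0.14},
    {"travel": [0, 0, 0], "yaw": -0.21},
    {"travel": [0, 0, 0], "yaw": -0.28},
    {"travel": [0, 0, 0], "yaw": -0.35},
    {"travel": [0, 0, 0], "yaw": -0.42},
    {"travel": [0, 0, 0], "yaw": -0.49},
    {"travel": [0, 0, 0], "yaw": -0.56},
    {"travel": [0, 0, 0], "yaw": -0.63},
    {"travel": [0, 0, 0], "yaw": -0.7},
  ],
)

```text
time_s: 48.38
tcp_pos: [0.5264, 0.0849, 0.2178]
ee_rot: [-0.0, 0.892, 0.452, -0.0]
wrist_force: [-0.0, 0.4, -1.2]
finger_gap: 0.0312
finger_force: 39.9
```

Call:
drive_tool(
  moves=[
    {"travel": [0, 0, 0], "yaw": -0.07},
    {"travel": [0, 0, 0], "yaw": -0.14},
    {"travel": [0, 0, 0], "yaw": -0.21},
    {"travel": [0, 0, 0], "yaw": -0.28},
    {"travel": [0, 0, 0], "yaw": -0.35},
    {"travel": [0, 0, 0], "yaw": -0.42},
    {"travel": [0, 0, 0], "yaw": -0.49},
    {"travel": [0, 0, 0], "yaw": -0.56},
    {"travel": [0, 0, 0], "yaw": -0.6},
    {"travel": [0, 0, 0], "yaw": -0.6},
  ],
)

```text
time_s: 49.22
tcp_pos: [0.5264, 0.0851, 0.2175]
ee_rot: [0.0, 1.0, 0.0, -0.0]
wrist_force: [-1.0, 0.0, 0.1]
finger_gap: 0.0313
finger_force: 39.9
```

```bash
python3 edges.py; python3 - <<'E'
from h import *
s=readout.state(); print(R(s["ee_rot"])[:,1].round(3),s["q"].round(2))
E
```

```text
[0.52642526 0.08508399 0.2175339 ] 39.8755019903183
[(244, 311, [72, 68, 64]), (320, 25, [74, 64, 54]), (333, 16, [67, 58, 48]), (351, 228, [150, 156, 161]), (381, 23, [164, 170, 176]), (388, 56, [143, 149, 154]), (396, 254, [29, 28, 27])]
[ 0.003 -1.     0.   ] [-0.81  0.62  0.81  2.13 -0.72  0.69 -1.07]
```

Call:
drive_tool(
  moves=[
    {"travel": [-0.012, 0.1, 0], "yaw": 0},
    {"travel": [-0.012, 0.25, 0], "yaw": 0},
    {"travel": [-0.012, 0.4, 0], "yaw": 0},
    {"travel": [-0.012, 0.49, 0], "yaw": 0},
    {"travel": [-0.012, 0.49, 0], "yaw": 0},
    {"travel": [-0.012, 0.49, -0.1], "yaw": 0},
    {"travel": [-0.012, 0.49, -0.2], "yaw": 0},
    {"travel": [-0.012, 0.49, -0.28], "yaw": 0},
    {"travel": [-0.012, 0.49, -0.34], "yaw": 0},
    {"travel": [-0.012, 0.49, -0.34], "yaw": 0},
  ],
)

```text
time_s: 50.1
tcp_pos: [0.523, 0.182, 0.148]
ee_rot: [0.001, 1.0, 0.001, -0.002]
wrist_force: [-0.4, 0.4, 0.5]
finger_gap: 0.0312
finger_force: 39.9
```

Call:
drive_tool(
  moves=[
    {"travel": [0, 0, -0.03], "yaw": 0},
    {"travel": [0, 0, -0.06], "yaw": 0},
    {"travel": [0, 0, -0.09], "yaw": 0},
    {"travel": [0, 0, -0.12], "yaw": 0},
    {"travel": [0, 0, -0.12], "yaw": 0},
  ],
)

```text
time_s: 50.52
tcp_pos: [0.5241, 0.1825, 0.1257]
ee_rot: [-0.0, 1.0, -0.001, -0.0]
wrist_force: [1.4, -0.3, -1.3]
finger_gap: 0.0313
finger_force: 40.9
```

No resistance; a bit lower, then release.

Call:
drive_tool(
  moves=[
    {"travel": [0, 0, -0.02], "yaw": 0},
    {"travel": [0, 0, -0.02], "yaw": 0},
    {"travel": [0, 0, -0.02], "yaw": 0},
  ],
)

```text
time_s: 50.77
tcp_pos: [0.5244, 0.1825, 0.1224]
ee_rot: [-0.0, 1.0, -0.001, 0.0]
wrist_force: [1.5, -1.3, 3.7]
finger_gap: 0.0314
finger_force: 42.0
```

Call:
drive_tool(
  moves=[
    {"travel": [0, 0, 0], "yaw": 0},
    {"travel": [0, 0, 0], "yaw": 0},
    {"travel": [0, 0, 0], "yaw": 0},
    {"travel": [0, 0, 0], "yaw": 0},
    {"travel": [0, 0, 0], "yaw": 0},
  ],
  gripper=-0.2,
)

```text
time_s: 51.18
tcp_pos: [0.5244, 0.1829, 0.1219]
ee_rot: [0.0, 1.0, 0.001, 0.0]
wrist_force: [1.7, -0.4, 1.2]
finger_gap: 0.0512
finger_force: 0.0
```

Call:
drive_tool(
  moves=[
    {"travel": [0, 0, 0.1], "yaw": 0},
    {"travel": [0, 0, 0.25], "yaw": 0},
    {"travel": [0, 0, 0.45], "yaw": 0},
    {"travel": [0, 0, 0.6], "yaw": 0},
    {"travel": [-0.2, 0, 0.75], "yaw": 0},
    {"travel": [-0.35, 0, 0.75], "yaw": 0},
    {"travel": [-0.35, 0, 0.75], "yaw": 0},
    {"travel": [-0.35, 0, 0.75], "yaw": 0},
  ],
)

```text
time_s: 51.85
tcp_pos: [0.4512, 0.1831, 0.2717]
ee_rot: [-0.001, 1.0, 0.001, -0.002]
wrist_force: [0.2, 0.8, 0.6]
finger_gap: 0.0509
finger_force: 0.0
```

```bash
python3 - <<'E'
from h import *
s=readout.state(); im=vision.grab_frame("wrist"); cv2.imwrite("pics/w30.png",im); print(s["tcp_pos"],s["wrist_force"])
for X in (.5,.55,.6): print(w2px("wrist",[[X,.183,.102]],s).round(0).tolist())
c=int(w2px("wrist",[[.54,.19,.102]],s)[0,0]); print(c)
for r in range(60,330,2):
    print(r,im[r,c].tolist(),px2w("wrist",[(c,r)],.101,s)[0,0].round(4),end=' | ')
E
```

```text
[0.45116194 0.1831464  0.27172097] [0.16957163 0.75889927 0.59864483]
[[282.0, 143.0]]
[[282.0, 64.0]]
[[283.0, -22.0]]
271
60 [70, 62, 56] 0.5527 | 62 [69, 62, 53] 0.5514 | 64 [61, 55, 48] 0.5502 | 66 [68, 60, 52] 0.549 | 68 [72, 64, 55] 0.5478 | 70 [72, 63, 55] 0.5466 | 72 [69, 61, 53] 0.5454 | 74 [62, 54, 48] 0.5441 | 76 [47, 43, 39] 0.5429 | 78 [81, 83, 82] 0.5417 | 80 [74, 68, 62] 0.5405 | 82 [75, 65, 56] 0.5392 | 84 [73, 65, 56] 0.538 | 86 [69, 61, 52] 0.5367 | 88 [68, 61, 53] 0.5355 | 90 [70, 62, 54] 0.5342 | 92 [69, 61, 51] 0.533 | 94 [60, 53, 47] 0.5317 | 96 [49, 44, 40] 0.5305 | 98 [49, 45, 40] 0.5292 | 100 [49, 44, 40] 0.528 | 102 [53, 49, 47] 0.5267 | 104 [69, 70, 72] 0.5254 | 106 [66, 68, 71] 0.5242 | 108 [60, 58, 58] 0.5229 | 110 [51, 49, 46] 0.5216 | 112 [70, 71, 70] 0.5203 | 114 [90, 94, 94] 0.519 | 116 [97, 100, 102] 0.5178 | 118 [83, 86, 87] 0.5165 | 120 [78, 81, 81] 0.5152 | 122 [56, 55, 53] 0.5139 | 124 [56, 55, 53] 0.5126 | 126 [57, 56, 54] 0.5112 | 128 [56, 54, 53] 0.5099 | 130 [60, 58, 56] 0.5086 | 132 [69, 67, 65] 0.5073 | 134 [72, 69, 66] 0.506 | 136 [70, 68,
[... 2009 characters left out ...]
0.3955 | 282 [135, 141, 145] 0.3937 | 284 [138, 144, 149] 0.392 | 286 [137, 143, 147] 0.3902 | 288 [136, 142, 146] 0.3884 | 290 [138, 144, 147] 0.3866 | 292 [135, 141, 146] 0.3848 | 294 [136, 141, 145] 0.383 | 296 [136, 141, 146] 0.3811 | 298 [136, 142, 146] 0.3793 | 300 [136, 142, 146] 0.3775 | 302 [136, 142, 146] 0.3756 | 304 [135, 140, 146] 0.3738 | 306 [135, 141, 145] 0.3719 | 308 [134, 139, 143] 0.37 | 310 [134, 139, 144] 0.3681 | 312 [133, 139, 144] 0.3662 | 314 [132, 138, 142] 0.3643 | 316 [131, 136, 141] 0.3624 | 318 [132, 138, 142] 0.3604 | 320 [133, 139, 143] 0.3585 | 322 [135, 141, 145] 0.3566 | 324 [134, 140, 145] 0.3546 | 326 [135, 140, 145] 0.3526 | 328 [135, 141, 146] 0.3506 |
```

```bash
python3 - <<'E'
from h import *
s=readout.state(); im=cv2.imread("pics/w30.png").astype(int)
for r in (88,69,52,46):
    b=im[r,:,0]-im[r,:,2]; m=b>8; cols=np.where(m[230:340])[0]+230
    g=np.split(cols,np.where(np.diff(cols)>3)[0]+1); g=max(g,key=len)
    l,h=g[0]-.5,g[-1]+.5
    print(r,l,h,[np.diff(px2w("wrist",[(l,r),(h,r)],z,s)[:,1]).round(4)[0]*-1 for z in (.098,.102,.110,.125)],px2w("wrist",[(l,r),(h,r)],.101,s)[:,:2].round(4).tolist())
print([(r,im[r,271].tolist()) for r in range(0,62,2)])
E
```

```text
88 260.5 307.5 [np.float64(0.0307), np.float64(0.0302), np.float64(0.0292), np.float64(0.0273)] [[0.5377, 0.1971], [0.5378, 0.1668]]
69 258.5 307.5 [np.float64(0.0316), np.float64(0.0311), np.float64(0.03), np.float64(0.0281)] [[0.5494, 0.1982], [0.5495, 0.167]]
52 258.5 309.5 [np.float64(0.0325), np.float64(0.032), np.float64(0.0309), np.float64(0.0289)] [[0.5597, 0.1981], [0.5598, 0.166]]
46 258.5 309.5 [np.float64(0.0324), np.float64(0.0319), np.float64(0.0308), np.float64(0.0288)] [[0.5633, 0.198], [0.5634, 0.166]]
[(0, [62, 55, 50]), (2, [60, 54, 49]), (4, [60, 55, 49]), (6, [60, 54, 49]), (8, [60, 55, 50]), (10, [60, 55, 49]), (12, [59, 54, 49]), (14, [59, 55, 49]), (16, [51, 47, 44]), (18, [51, 47, 43]), (20, [88, 92, 91]), (22, [95, 100, 99]), (24, [90, 93, 94]), (26, [78, 80, 81]), (28, [79, 82, 83]), (30, [79, 82, 82]), (32, [68, 71, 71]), (34, [64, 66, 66]), (36, [68, 69, 69]), (38, [82, 84, 86]), (40, [64, 59, 55]), (42, [63, 56, 49]), (44, [72, 64, 56]), (46, [64, 56, 50]), (48, [62, 55, 49]), (50, [68, 60, 51]), (52, [69, 61, 54]), (54, [67, 59, 51]), (56, [66, 58, 50]), (58, [58, 53, 47]), (60, [70, 62, 56])]
```

Call:
drive_tool(
  moves=[
    {"travel": [-0.06, 0, 0], "yaw": 0},
    {"travel": [-0.06, 0, -0.1], "yaw": 0},
    {"travel": [-0.06, 0, -0.25], "yaw": 0},
    {"travel": [-0.06, 0, -0.4], "yaw": 0},
    {"travel": [-0.06, 0, -0.52], "yaw": 0},
    {"travel": [-0.06, 0, -0.57], "yaw": 0},
    {"travel": [-0.06, 0, -0.57], "yaw": 0},
    {"travel": [-0.06, 0, -0.57], "yaw": 0},
  ],
  gripper=1,
)

```text
time_s: 52.57
tcp_pos: [0.4421, 0.1823, 0.1573]
ee_rot: [0.001, 1.0, -0.0, -0.001]
wrist_force: [0.2, 0.4, 0.8]
finger_gap: 0.0001
finger_force: 0.0
```

Call:
drive_tool(
  moves=[
    {"travel": [0.03, 0, 0], "yaw": 0},
    {"travel": [0.06, 0, 0], "yaw": 0},
    {"travel": [0.09, 0, 0], "yaw": 0},
    {"travel": [0.12, 0, 0], "yaw": 0},
    {"travel": [0.15, 0, 0], "yaw": 0},
    {"travel": [0.18, 0, 0], "yaw": 0},
    {"travel": [0.21, 0, 0], "yaw": 0},
    {"travel": [0.24, 0, 0], "yaw": 0},
    {"travel": [0.27, 0, 0], "yaw": 0},
    {"travel": [0.3, 0, 0], "yaw": 0},
  ],
)

```text
time_s: 53.4
tcp_pos: [0.5027, 0.1829, 0.1579]
ee_rot: [-0.0, 1.0, 0.0, -0.0]
wrist_force: [-1.0, -0.1, 0.2]
finger_gap: 0.0003
finger_force: 0.7
```

```bash
python3 - <<'E'
from h import *
s=readout.state(); print(s["tcp_pos"],s["wrist_force"])
EOF=0
E
```

```text
[0.50272964 0.18289333 0.15792099] [-1.02893792 -0.11520164  0.18684612]
```

Call:
drive_tool(
  moves=[
    {"travel": [0.03, 0, 0], "yaw": 0},
    {"travel": [0.06, 0, 0], "yaw": 0},
    {"travel": [0.09, 0, 0], "yaw": 0},
    {"travel": [0.12, 0, 0], "yaw": 0},
    {"travel": [0.15, 0, 0], "yaw": 0},
    {"travel": [0.18, 0, 0], "yaw": 0},
    {"travel": [0.21, 0, 0], "yaw": 0},
    {"travel": [0.23, 0, 0], "yaw": 0},
    {"travel": [0.24, 0, 0], "yaw": 0},
    {"travel": [0.24, 0, 0], "yaw": 0},
  ],
)

```text
time_s: 54.23
tcp_pos: [0.5511, 0.1828, 0.158]
ee_rot: [0.0, 1.0, 0.0, 0.001]
wrist_force: [0.2, -1.2, 0.1]
finger_gap: 0.0
finger_force: 0.0
```

Call:
drive_tool(
  moves=[
    {"travel": [0.015, 0, 0], "yaw": 0},
    {"travel": [0.03, 0, 0], "yaw": 0},
    {"travel": [0.04, 0, 0], "yaw": 0},
    {"travel": [0.04, 0, 0], "yaw": 0},
  ],
)

```text
time_s: 54.57
tcp_pos: [0.5539, 0.1827, 0.1572]
ee_rot: [-0.001, 1.0, 0.001, -0.005]
wrist_force: [-8.4, -0.1, 6.1]
finger_gap: -0.0003
finger_force: 4.2
```

Call:
drive_tool(
  moves=[
    {"travel": [-0.03, 0, 0], "yaw": 0},
    {"travel": [-0.15, 0, 0], "yaw": 0},
    {"travel": [-0.25, 0, 0.1], "yaw": 0},
    {"travel": [-0.35, 0.1, 0.3], "yaw": 0},
    {"travel": [-0.4, 0.3, 0.5], "yaw": 0},
    {"travel": [-0.4, 0.5, 0.6], "yaw": 0},
    {"travel": [-0.4, 0.7, 0.7], "yaw": 0},
    {"travel": [-0.4, 0.9, 0.7], "yaw": 0},
    {"travel": [-0.4, 1, 0.7], "yaw": 0},
    {"travel": [-0.4, 1, 0.7], "yaw": 0},
  ],
)

```text
time_s: 55.4
tcp_pos: [0.4773, 0.3946, 0.2987]
ee_rot: [-0.004, 1.0, 0.007, 0.002]
wrist_force: [-0.2, 0.5, -0.6]
finger_gap: 0.0001
finger_force: 0.0
```

Call:
drive_tool(
  moves=[
    {"travel": [-0.2, 0.2, 0], "yaw": 0},
    {"travel": [-0.4, 0.4, 0], "yaw": 0},
    {"travel": [-0.5, 0.6, 0], "yaw": 0},
    {"travel": [-0.5, 0.8, 0], "yaw": 0},
    {"travel": [-0.5, 0.8, 0], "yaw": 0},
    {"travel": [-0.5, 0.8, 0], "yaw": 0},
  ],
)

```text
time_s: 55.9
tcp_pos: [0.3737, 0.5515, 0.2967]
ee_rot: [-0.002, 1.0, 0.007, -0.0]
wrist_force: [-0.7, 0.1, -0.3]
finger_gap: 0.0003
finger_force: 0.0
```

```bash
python3 - <<'E'
from h import *
s=readout.state(); print(s["tcp_pos"],s["time_s"])
a=cv2.imread("pics/top0.png"); t=vision.grab_frame("top"); cv2.imwrite("pics/tend.png",t)
# bar/panel profile at column 241, start vs end
print(a[185:222,235].mean(1).astype(int).tolist()); print(t[185:222,235].mean(1).astype(int).tolist())
d=np.abs(a.astype(int)-t).max(2)>40; print(d[120:225,212:270].sum(), d[120:225,212:270].sum(1).nonzero()[0])
for l in ("handle","vial","pen","marker"): print(l,[(x["rect"],round(x["conf"],2)) for x in vision.look_for("top",l)][:1])
vision.grab_frame("scene"); print([(x["rect"],round(x["conf"],2)) for x in vision.look_for("scene","drawer")][:1],cases(im=t))
E
```

```text
[0.37370342 0.55153978 0.29671044] 55.9
[101, 101, 101, 101, 94, 89, 96, 78, 100, 101, 101, 103, 91, 54, 43, 41, 43, 78, 102, 66, 53, 117, 161, 162, 145, 92, 90, 101, 125, 134, 114, 116, 145, 163, 163, 163, 162]
[99, 101, 99, 101, 94, 67, 41, 69, 99, 99, 102, 102, 92, 55, 41, 39, 42, 79, 101, 63, 53, 115, 161, 161, 144, 92, 90, 100, 125, 133, 115, 115, 144, 162, 160, 161, 162]
3 [71]
handle [([215.5, 191.1, 261.3, 218.2], 0.73)]
vial [([319.3, 110.4, 338.9, 133.1], 0.83)]
pen [([198.3, 290.6, 246.2, 298.0], 0.79)]
marker [([206.6, 305.1, 253.7, 311.7], 0.59)]
[([230.2, 217.0, 276.2, 265.0], 0.68)] []
```

```bash
python3 -c "
from station import order
print(order.finish_job())"
```

```text
the job is handed in; nothing more can be done
None
```

I filed all three bench cases on end in slots 1–3, pushed the drawer shut (the top view matches the start picture), saw no movement of the pen, marker or vial, and handed the job in at about 56 s; no verdict was shown, and the cases were last measured before shutting: on the slot floors, leaning about 8° at most.

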